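# Set up a batch scan

### The arm

A 7-joint arm with a two-finger parallel gripper is mounted at the origin on the work surface. World frame = base frame: x ahead of the robot, y to its left, z up, the work surface at z = 0. Lengths are in mm, angles in rad, forces in N, time in s.
With the tool pointing down it reaches from about 400 to 925 mm from the base axis. Payload 5.6 kg.
Tool frame: the origin (TCP) lies at the very end of the fingers, on their centre line; the grasp point (between the pads) lies arm.grip_point_offset behind it (arm.grip_point_offset is the distance from the TCP to the grasp point, in mm); z points along the fingers, y is the line along which they close (so a half turn about z gives the same grasp; the last joint's range is limited). The gripper opens to 85 mm and grips with 20 to 120 N. Pads are 22 mm wide; open, the fingers measure 114 mm over their backs; the gripper's body (76 mm by 85 mm) begins 54 mm behind the grasp point. The pads swing forward as they close: fully open they stand 13 mm farther back than shut.
Start: joints at [-1.355, 0.468, -0.012, 1.603, 0.006, 1.071, -0.056], TCP at [166.389, 628.349, 231.29] pointing down, gripper open.
Joint ranges: [-2.53, 2.53], [-0.31, 2.02], [-1.57, 1.55], [0.28, 2.44], [-1.29, 4.43], [0.15, 1.84], [-2.92, 2.92]. Speed limits (rad/s): [2.57, 2.57, 3.14, 3.14, 3.14, 3.14, 3.14].

### API

Orientations are given as a unit quaternion [w, x, y, z].
In Python, from workcell import arm, capture, camera_model gives the robot as it stands. The module is installed in compiled form; this text tells all that it offers.
- The arm moves only by the tool carry_out, never from a script. Its argument "motion" is a list of rows, each an object with "translation": the shift along the tool's x, y, z in m, a list of three; "turn": the turn about the tool's z in rad. In form: [{"translation": [dx, dy, dz], "turn": turn}, ...]. A call has 1 to 20 rows; each row is the pose to reach, as a shift and turn from the pose commanded when the call began, along the tool's axes at that moment; what a row does not reach only later rows make up. A row lasts 1/12 s, in which the tool goes at most 41.7 mm and 7.16 degrees, less where a joint would pass 70% of its speed; a pose out of reach is approached as far as the arm can. A call with a gripper value outside its range is refused whole. "jaw" is the opening, from -1 (shut) to 1 (fully open), set as the call begins (left out, the last holds). The fingers move at their own pace and stop on an object; "squeeze" is the grip in N (left out, the last holds). Time passes only in rows, so rows that repeat a pose let the fingers close. It gives the time, the measured TCP pose, the force, the opening and the grip force at its end, in the units of the state.
- arm.read_state(): the state, without advancing time (a new reading comes with each control period).
- capture(name): name is "scene" or "top"; returns the picture (480x640x3 uint8, red, green, blue); there is no depth.
- camera_model(name): a dict with "fx", "fy", "cx", "cy" (pixels), "D" ([k1, k2, p1, p2, k3] as OpenCV has them; the pictures are not rectified), "R" (3x3) and "t" (3): a world point X has camera coordinates R X + t. Camera axes: x right, y down, z forward; pixel columns grow to the right and rows downward; lengths in mm; the calibration is good to about 2 mm. A picture is of the moment at which its call begins. camera_model takes no time and is no camera call.
- arm.close_job(): hands the job in; it is judged then, once.
The state is a dict: "time": time; "joint_pos": joint angles; "joint_vel": joint speeds; "joint_efforts": joint torques, N m; "eef_pos": TCP position; "orientation": TCP orientation; "force": force on the tool from outside, world axes, zero at the start; "wrist_torque": the same for the moment, N m; "gripper_width": finger opening in mm; "grasp_force": force on a finger pad.
Only numpy, scipy, OpenCV 4.12 (cv2) and the standard library are available. Lean on these libraries where they do the work, as an engineer would, in place of code of your own. Each camera call takes 0.05 s, during which the arm holds its last target. There are 200 camera calls.

### The job

Get the scanner's turntable ready for a batch: first lift the calibration plate out of its low stand and slide it edgewise fully down into the slot of the wooden rack; after that, draw the sprung white flag of the range gauge out until it is in line with the brass pointer, hold it there for about two seconds while the scanner takes its range, and ease it back home without letting it snap. Set every white shell, open side up, flat in a pocket of the grey nest, one to a pocket, and do not topple the plate or disturb the spray can, carton and brush.

Things in the scene. Friction and masses are not known exactly. Their poses are not given: they have to be found in the camera images.
- nest: grey tray with a black floor, 188 x 212 mm, fixed on a black turntable (radius 145 mm, 14 mm thick). Origin at the turntable's centre on the bench; x along the tray's 188 mm side, y along its 212 mm side. Six open rectangular pockets, two along x (pitch 90) by three along y (pitch 74), each 82 mm (x) by 48 mm (y) and 12 mm deep; tray top 32 mm above the bench.
- pocket0 (a point): centre of the floor of one nest pocket, 20 mm above the bench; axes as the nest
- pocket1 (a point): centre of the floor of one nest pocket, 20 mm above the bench; axes as the nest
- pocket2 (a point): centre of the floor of one nest pocket, 20 mm above the bench; axes as the nest
- pocket3 (a point): centre of the floor of one nest pocket, 20 mm above the bench; axes as the nest
- pocket4 (a point): centre of the floor of one nest pocket, 20 mm above the bench; axes as the nest
- pocket5 (a point): centre of the floor of one nest pocket, 20 mm above the bench; axes as the nest
- shell0: white moulded housing shell, open on top, 76 mm (x) by 42 mm (y) by 38 mm high, walls 3 mm, 60 g or so. Origin at the centre of its underside, z up out of the open side. Stands on the bench at the start; may be absent (None).
- shell1: white moulded housing shell, open on top, 76 mm (x) by 42 mm (y) by 38 mm high, walls 3 mm, 60 g or so. Origin at the centre of its underside, z up out of the open side. Stands on the bench at the start; may be absent (None).
- shell2: white moulded housing shell, open on top, 76 mm (x) by 42 mm (y) by 38 mm high, walls 3 mm, 60 g or so. Origin at the centre of its underside, z up out of the open side. Stands on the bench at the start; may be absent (None).
- shell3: white moulded housing shell, open on top, 76 mm (x) by 42 mm (y) by 38 mm high, walls 3 mm, 60 g or so. Origin at the centre of its underside, z up out of the open side. Stands on the bench at the start; may be absent (None).
- shell4: white moulded housing shell, open on top, 76 mm (x) by 42 mm (y) by 38 mm high, walls 3 mm, 60 g or so. Origin at the centre of its underside, z up out of the open side. Stands on the bench at the start; may be absent (None).
- shell5: white moulded housing shell, open on top, 76 mm (x) by 42 mm (y) by 38 mm high, walls 3 mm, 60 g or so. Origin at the centre of its underside, z up out of the open side. Stands on the bench at the start; may be absent (None).
- stand: low aluminium stand, 140 x 44 mm, 24 mm high, with a slot (along its x, 10 mm wide, floor 6 mm above the bench, open ends) in which the calibration plate stands at the start. Fixed. Origin: centre of its underside.
- rack: light wooden storage rack, 146 mm (x) x 60 mm (y), 45 mm high, with one slot along its x: 128 mm long, 11 mm wide, 30 mm deep. Fixed. Origin: centre of its underside.
- rack_slot (a point): centre of the floor of the rack's slot, 15 mm above the bench; x along the slot, z up
- plate: calibration plate: grey panel 120 mm wide (x), 8 mm thick (y), 100 mm high (z) with a dotted black field on both faces, 200 g or so. Origin: centre of its lower edge. Stands upright in the stand at the start. Either face may end up either way.
- range_gauge: range gauge, fixed: aluminium rail 235 x 76 mm, 8 mm thick, with a dark spring housing at its +x end (x from 50 to 130 mm, 48 mm high). Origin on the bench below the flag's home position; the flag is drawn towards -x of this frame.
- range_slide (a joint): how far the sprung flag is drawn out of the housing, m: 0 home, stop at 0.105. The spring pulls it home with about 2.5 N at home and 9 N at 0.08.
- flag_top (a point): centre of the top edge of the white flag on the sprung slide, 75 mm above the bench. The flag is a plate 12 mm thick (gauge x), 40 mm wide (y), from 11 to 75 mm high, clear of the housing's face by 44 mm at home; the slide's bar (12 mm wide, top at 21 mm) joins it to the housing. Axes as the gauge.
- mark_top (a point): tip of the brass pointer (3 mm thick, 50 mm high) that marks the length, beside the rail's middle line at gauge y = +30 mm. The flag is at the mark when the flag's middle and the pointer have the same gauge x. It stands 50 to 85 mm out from home, and stays put.
- spray: white spray can, 54 mm across, 140 mm high; not part of the job. Origin: centre of its underside.
- carton: cardboard carton 70 x 100 x 120 mm; not part of the job. Origin: centre of its underside.
- brush: brush 150 mm long, lying; not part of the job. Origin: centre of its underside.

How it is judged:
By the outcome, as a careful person would: the job done as asked, in the order asked, and still so for the second after the job is handed in, with the robot touching nothing.
Of shell0, shell1, shell2, shell3, shell4, shell5 only 4 to 6 are there at a start; the rules pass over those that are not, and their reading is None.
At some moment in a run one of shell0, shell1, shell2, shell3, shell4, shell5 may be knocked a few centimetres aside while the robot is not near it.
It also fails if it takes over 210 s, if anything falls off the work surface, if the arm or the gripper's body presses on something with over 40 N, if the wrist force passes 120 N, or if a joint passes its speed limit or range.

## Working session

There is one attempt and no reset: what is moved stays moved. The work goes in short steps, Python scripts to look and compute and a tool call to move; the robot and the scene stay as the last step left them, time stands still between calls to the robot, and variables do not carry over. Pictures are saved under pics/ and viewed, at most 14 in all, crops included, and the job is handed in when it is done.

Besides the shell and the picture viewer there is one more tool, called after "Request:" as a command line: name --argument value ..., lists and objects as JSON in quotes. carry_out: Moves the arm, as the interface text tells. Its arguments: {"type":"object","properties":{"motion":{"type":"array"},"jaw":{"type":"number"},"squeeze":{"type":"number"}},"required":["motion"]}

```bash
mkdir -p pics; ls
python3 - <<'E'
from workcell import arm,capture,camera_model
import cv2
for n in("scene","top"):
    cv2.imwrite(f"pics/{n}0.png",capture(n)[:,:,::-1]); m=camera_model(n); print(n,m)
s=arm.read_state();print(s,arm.grip_point_offset)
E
```

```text
pics
scene {'fx': 532.959030486012, 'fy': 532.959030486012, 'cx': 312.18135941769987, 'cy': 229.24119807115486, 'D': array([-0.01792481,  0.        ,  0.        ,  0.        ,  0.        ]), 'R': array([[-0.73430025,  0.67879416, -0.00645202],
       [ 0.52980897,  0.56713837, -0.63060013],
       [-0.4243885 , -0.46646817, -0.77608108]]), 't': array([ 451.79694134, -271.74720851, 1588.61077822])}
top {'fx': 587.7098001626083, 'fy': 587.7098001626083, 'cx': 318.5574132374228, 'cy': 237.773599610889, 'D': array([0.04423131, 0.        , 0.        , 0.        , 0.        ]), 'R': array([[-0.01874868, -0.99973768, -0.0131552 ],
       [-0.98672356,  0.0206244 , -0.16109391],
       [ 0.16132297,  0.00996025, -0.9868514 ]]), 't': array([  24.27800765,  602.32582955, 1435.3634917 ])}
{'time': 0.1, 'joint_pos': array([-1.3550051 ,  0.46829747, -0.0116339 ,  1.60352931,  0.00598453,
        1.07137447, -0.05629182]), 'joint_vel': array([ 3.44014232e-04, -1.90213141e-03,  9.99384653e-05, -2.08208522e-03,
       -2.51297423e-04, -3.80136278e-04,  7.56427674e-04]), 'joint_efforts': array([ 4.32308170e-04, -5.33519733e+01,  2.11442693e-02, -2.51962173e+01,
        1.15071429e-02,  4.25715552e-03,  1.53220839e-05]), 'eef_pos': array([166.25726868, 627.86697239, 230.42907502]), 'orientation': array([-5.84960092e-05,  1.29052621e-01,  9.91637435e-01, -7.84717976e-04]), 'force': array([ 0.33660109,  0.80832816, -0.94857624]), 'wrist_torque': array([-0.02184215, -0.03026258, -0.03774389]), 'grasp_force': 0.0, 'gripper_width': 85.60096751253441} 18.700000000000003
```

View pics/scene0.png

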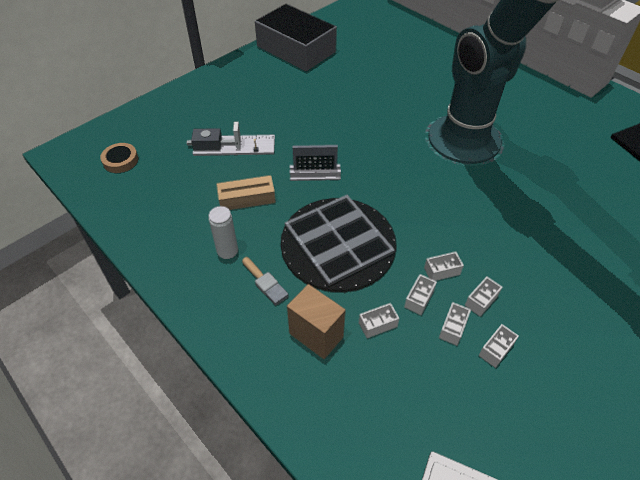

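View pics/top0.png

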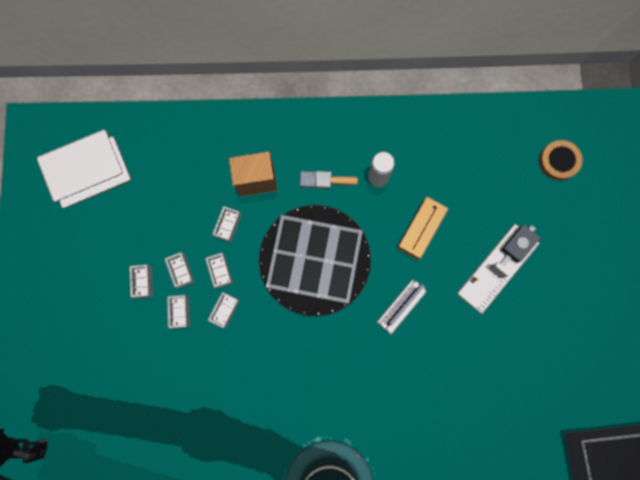

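```bash
cat > h.py <<'E'
import numpy as np,cv2
from workcell import arm,capture,camera_model
def grab(n,k=6): return np.mean([capture(n).astype(float) for _ in range(k)],0).astype(np.uint8)
def ray(n,px,z):
    m=camera_model(n);K=np.array([[m['fx'],0,m['cx']],[0,m['fy'],m['cy']],[0,0,1]])
    u=cv2.undistortPoints(np.asarray(px,float).reshape(-1,1,2),K,m['D']).reshape(-1,2)
    R,t=np.array(m['R']),np.array(m['t']);C=-R.T@t
    d=np.c_[u,np.ones(len(u))]@R
    return C+d*((z-C[2])/d[:,2])[:,None]
def proj(n,X):
    m=camera_model(n);K=np.array([[m['fx'],0,m['cx']],[0,m['fy'],m['cy']],[0,0,1]])
    return cv2.projectPoints(np.asarray(X,float).reshape(-1,3),cv2.Rodrigues(np.array(m['R']))[0],np.array(m['t']),K,m['D'])[0].reshape(-1,2)
def plane_img(n,im,x0,x1,y0,y1,z,s=0.5):
    """metric picture of a level plane: rows x from x1 down, cols y from y1 down (as the top view), s mm per pixel"""
    X,Y=np.meshgrid(np.arange(x1,x0,-s),np.arange(y1,y0,-s),indexing='ij')
    p=proj(n,np.stack([X,Y,np.full_like(X,z)],-1)).reshape(*X.shape,2).astype(np.float32)
    return cv2.remap(im,p[...,0],p[...,1],cv2.INTER_CUBIC)
E
python3 - <<'E'
from h import *
t=grab("top");s=grab("scene");np.savez("i0.npz",top=t,scene=s)
a=cv2.resize(t[190:320,370:550],None,fx=4,fy=4,interpolation=cv2.INTER_CUBIC)
cv2.imwrite("pics/c1.png",a[:,:,::-1])
b=cv2.resize(s[115:215,180:350],None,fx=4.5,fy=4.5,interpolation=cv2.INTER_CUBIC)
cv2.imwrite("pics/c2.png",b[:,:,::-1])
c=cv2.resize(t[195:335,120:260],None,fx=4,fy=4,interpolation=cv2.INTER_CUBIC)
cv2.imwrite("pics/c3.png",c[:,:,::-1])
E
```

```text
(no output)
```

View pics/c1.png

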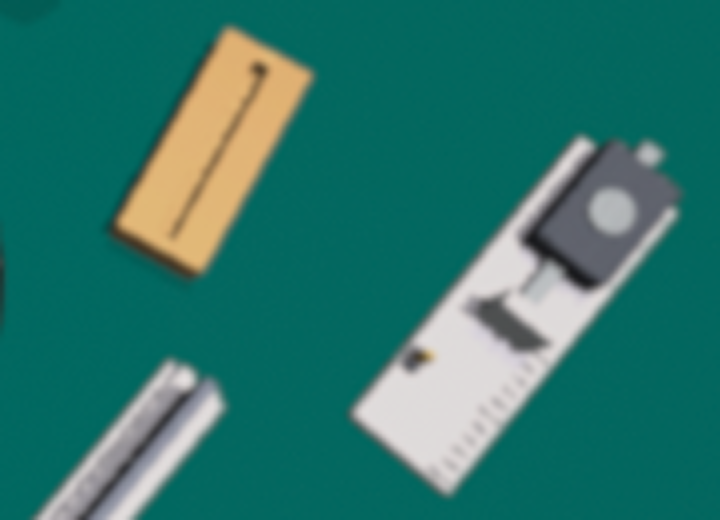

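View pics/c2.png

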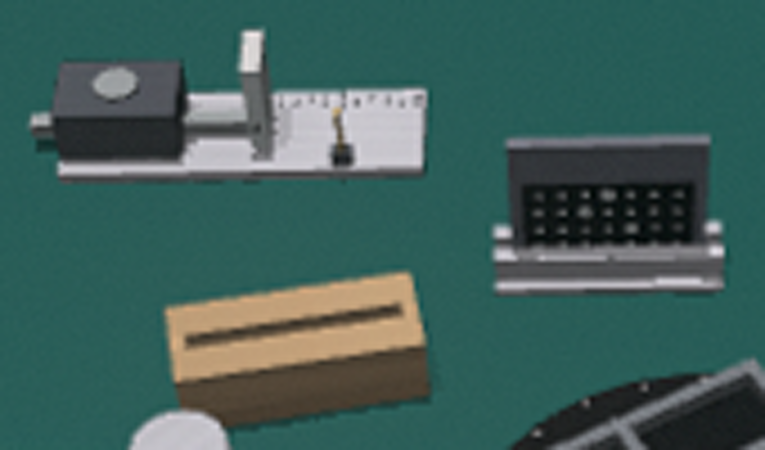

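View pics/c3.png

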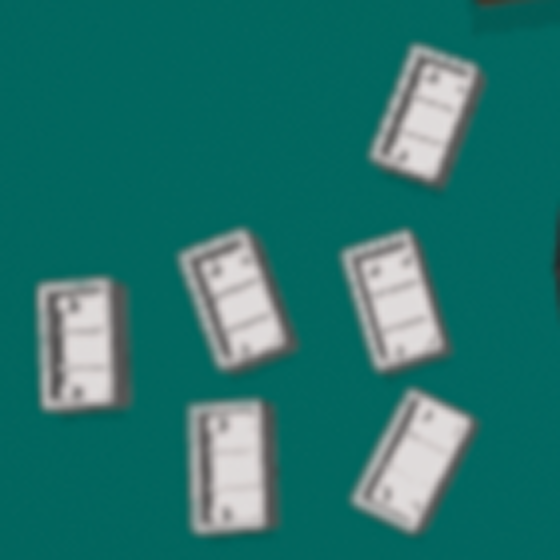

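```bash
cat > m1.py <<'E'
from h import *
d=np.load("i0.npz");I={n:d[n] for n in("top","scene")}
def rects(n,z,mask,amin,k=3):
    m=cv2.morphologyEx(mask.astype(np.uint8)*255,cv2.MORPH_OPEN,np.ones((k,k)))
    out=[]
    for c in cv2.findContours(m,cv2.RETR_EXTERNAL,cv2.CHAIN_APPROX_NONE)[0]:
        if cv2.contourArea(c)<amin: continue
        r=cv2.minAreaRect(c);out.append(r)
    return out
for n,w in(("top",None),("scene",None)):
    im=I[n];print(n)
    for name,z,box,thr in (("rack",45,(500,760,-370,-160),'wood'),("shell",38,(380,760,200,560),'white')):
        x0,x1,y0,y1=box;s=.5
        P=plane_img(n,im,*box,z,s);cv2.imwrite(f"pics/r_{n}_{name}.png",P[:,:,::-1])
        P=P.astype(int)
        if thr=='wood':
            m=(P[...,0]-P[...,2]>50)&(P[...,0]>(170 if n=="top" else 150))
            m=cv2.morphologyEx(m.astype(np.uint8),cv2.MORPH_CLOSE,np.ones((29,29)))
        else: m=P[...,0]>(150 if n=="top" else 140); m=cv2.morphologyEx(m.astype(np.uint8),cv2.MORPH_CLOSE,np.ones((9,9)))
        for r in rects(n,z,m,1500):
            (cx,cy),(a,b),th=r
            q=cv2.boxPoints(r);q=np.c_[x1-q[:,1]*s,y1-q[:,0]*s]
            e=q[1]-q[0] if np.hypot(*(q[1]-q[0]))>np.hypot(*(q[2]-q[1])) else q[2]-q[1]
            print(name,q.mean(0).round(1),"size",round(max(a,b)*s,1),round(min(a,b)*s,1),"long-axis deg",round(np.degrees(np.arctan2(e[1],e[0]))%180,1))
# approx positions + mosaic
M=[]
for box,z in(((380,540,-270,-110),106),((480,700,-480,-260),75),((500,760,-370,-160),45)):
    M.append(np.vstack([cv2.resize(plane_img(n,I[n],*box,z,(box[1]-box[0])/260),(260,260)) for n in I]))
cv2.imwrite("pics/mos.png",np.hstack(M)[:,:,::-1])
for z,p in((24,(402,306)),(8,(500,268)),(32,(316,260))): print(ray("top",[p],z).round())
E
python3 m1.py
```

```text
top
rack [ 625.9 -252.8] size 146.0 60.0 long-axis deg 148.8
shell [426.3 368.2] size 75.9 41.3 long-axis deg 1.3
shell [428.  254.9] size 76.4 43.2 long-axis deg 152.9
shell [504.8 466.5] size 76.8 43.1 long-axis deg 4.2
shell [528.1 267.9] size 76.9 42.9 long-axis deg 17.0
shell [531.2 368.1] size 76.8 42.5 long-axis deg 19.8
shell [647.9 249.1] size 76.9 43.0 long-axis deg 159.0
shell [751.  539.2] size 41.5 18.0 long-axis deg 90.0
scene
rack [ 624.4 -250.9] size 145.3 59.9 long-axis deg 148.7
shell [425.9 372.3] size 77.6 43.1 long-axis deg 3.2
shell [426.9 257.6] size 77.1 43.6 long-axis deg 152.7
shell [504.6 468.8] size 77.6 42.8 long-axis deg 3.9
shell [527.3 270.4] size 78.6 43.3 long-axis deg 17.2
shell [530.8 371.1] size 78.2 43.1 long-axis deg 20.5
shell [647.8 251.1] size 77.5 43.6 long-axis deg 159.0
[[ 429. -194.   24.]]
[[ 522. -449.    8.]]
[[548.  20.  32.]]
```

View pics/mos.png

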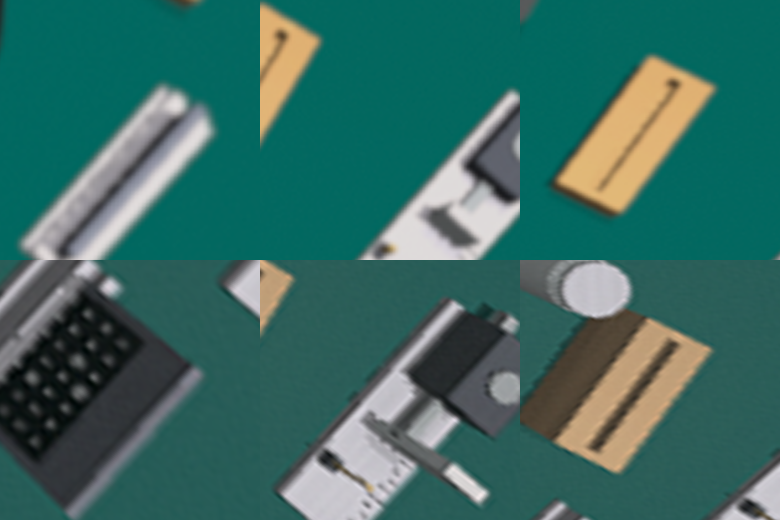

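```bash
cat > plan.py <<'E'
import json,sys,numpy as np
# plan.py "[[x,y,z,psi,step],...]" (world mm, deg of the tool y axis) prints rows from the commanded pose and stores the new one
try: c=json.load(open("cmd.json"))
except Exception: c=[166.389,628.349,231.29,75.17]
def R(psi):
    p=np.radians(psi);return np.array([[-np.sin(p),np.cos(p),0],[np.cos(p),np.sin(p),0],[0,0,-1]])
W=eval(sys.argv[1]);rows=[];a=np.array(c,float)
for w in W:
    b=np.array([v if v is not None else a[i] for i,v in enumerate(w[:4])],float);step=w[4] if len(w)>4 else 40
    da=(b[3]-a[3]);d=np.linalg.norm(b[:3]-a[:3]);n=max(1,int(np.ceil(max(d/step,abs(da)/7)-1e-6)))
    for k in range(1,n+1):
        q=a+(b-a)*k/n;t=R(c[3]).T@(q[:3]-np.array(c[:3]))
        rows.append([*(np.round(t*2)/2000),round(-np.radians(q[3]-c[3]),3)])
    a=b
t=np.array(rows[-1][:3])*1000
new=[*(np.array(c[:3])+R(c[3])@t),c[3]-np.degrees(rows[-1][3])]
print(len(rows),"rows; end",np.round(new,2))
print("["+",".join('{"translation":[%g,%g,%g],"turn":%g}'%tuple(r) for r in rows)+"]")
json.dump([float(v) for v in new],open("cmd.json","w"))
E
python3 plan.py "[[480,300,235,60,41],[427,-194,235,47.5,41]]"
```

```text
25 rows; end [ 427.02 -194.26  234.79   47.5 ]
[{"translation":[-0.0325,-0.02,-0.0005],"turn":0.022},{"translation":[-0.0645,-0.0395,-0.0005],"turn":0.044},{"translation":[-0.097,-0.0595,-0.001],"turn":0.066},{"translation":[-0.129,-0.079,-0.001],"turn":0.088},{"translation":[-0.1615,-0.099,-0.0015],"turn":0.11},{"translation":[-0.1935,-0.1185,-0.002],"turn":0.132},{"translation":[-0.226,-0.1385,-0.002],"turn":0.154},{"translation":[-0.258,-0.158,-0.0025],"turn":0.177},{"translation":[-0.2905,-0.178,-0.003],"turn":0.199},{"translation":[-0.3225,-0.1975,-0.003],"turn":0.221},{"translation":[-0.355,-0.2175,-0.0035],"turn":0.243},{"translation":[-0.387,-0.237,-0.0035],"turn":0.265},{"translation":[-0.393,-0.275,-0.0035],"turn":0.282},{"translation":[-0.399,-0.3125,-0.0035],"turn":0.298},{"translation":[-0.4045,-0.3505,-0.0035],"turn":0.315},{"translation":[-0.4105,-0.3885,-0.0035],"turn":0.332},{"translation":[-0.416,-0.426,-0.0035],"turn":0.349},{"translation":[-0.422,-0.464,-0.0035],"turn":0.365},{"translation":[-0.4275,-0.5015,-0.0035],"turn":0.382},{"translation":[-0.4335,-0.5395,-0.0035],"turn":0.399},{"translation":[-0.4395,-0.577,-0.0035],"turn":0.416},{"translation":[-0.445,-0.615,-0.0035],"turn":0.433},{"translation":[-0.451,-0.6525,-0.0035],"turn":0.449},{"translation":[-0.4565,-0.6905,-0.0035],"turn":0.466},{"translation":[-0.4625,-0.7285,-0.0035],"turn":0.483}]
```

Request:
carry_out --motion '[{"translation":[-0.065,-0.04,0],"turn":0.04},{"translation":[-0.129,-0.079,0],"turn":0.09},{"translation":[-0.1935,-0.1185,0],"turn":0.13},{"translation":[-0.258,-0.158,0],"turn":0.177},{"translation":[-0.3225,-0.1975,0],"turn":0.22},{"translation":[-0.387,-0.237,0],"turn":0.265},{"translation":[-0.387,-0.237,0],"turn":0.265},{"translation":[-0.387,-0.237,0],"turn":0.265},{"translation":[-0.387,-0.237,0],"turn":0.265},{"translation":[-0.387,-0.237,0],"turn":0.265},{"translation":[-0.387,-0.237,0],"turn":0.265},{"translation":[-0.387,-0.237,0],"turn":0.265},{"translation":[-0.387,-0.237,0],"turn":0.265},{"translation":[-0.387,-0.237,0],"turn":0.265}]'

```text
time: 1.87
eef_pos: [479.5, 300.6, 231.3]
orientation: [-0.0, 0.259, 0.966, 0.0]
force: [0.0, 0.4, -0.3]
gripper_width: 85.2
grasp_force: 0.0
```

```bash
cat > m2.py <<'E'
from m1 import *
import sys
s=.5
def pcs(m,box,amin=60,k=3):
    m=cv2.morphologyEx(m.astype(np.uint8)*255,cv2.MORPH_OPEN,np.ones((k,k)))
    for c in cv2.findContours(m,cv2.RETR_EXTERNAL,cv2.CHAIN_APPROX_NONE)[0]:
        if cv2.contourArea(c)<amin: continue
        r=cv2.minAreaRect(c);q=cv2.boxPoints(r);q=np.c_[box[1]-q[:,1]*s,box[3]-q[:,0]*s]
        l=[np.hypot(*(q[1]-q[0])),np.hypot(*(q[2]-q[1]))];e=q[1]-q[0] if l[0]>l[1] else q[2]-q[1]
        print("   c",q.mean(0).round(1),"size",np.round(sorted(l),1),"deg",round(np.degrees(np.arctan2(e[1],e[0]))%180,1))
for n in I:
    im=I[n]
    for name,z,box,f in(("nest",32,(410,690,-120,150),lambda P:(P.min(-1)>70)),
        ("plate/stand",24,(340,520,-290,-110),lambda P:(P[...,0]>110)),
        ("plate top",106,(340,520,-290,-110),lambda P:(P[...,0]>85)),
        ("rail",8,(400,700,-560,-330),lambda P:(P[...,0]>150)),
        ("flag",75,(440,580,-520,-380),lambda P:(P[...,0]>195)),
        ("tip",50,(430,580,-480,-360),lambda P:(P[...,0]-P[...,2]>40))):
        P=plane_img(n,im,*box,z,s).astype(int);m=f(P)
        if name=="nest": m=cv2.morphologyEx(m.astype(np.uint8),cv2.MORPH_CLOSE,np.ones((9,9)))
        print(n,name);pcs(m,box,8000 if name=="nest" else 300 if name!="tip" else 10, 1 if name=="tip" else 3)
E
python3 m2.py | sed -n '/nest/,$p'; python3 -c "
from h import *;s=arm.read_state();print(s['time'],s['eef_pos'],s['orientation'])"
python3 - <<'E'
import json,numpy as np
c=[166.389,628.349,231.29,75.17];p=np.radians(c[3]);R=np.array([[-np.sin(p),np.cos(p)],[np.cos(p),np.sin(p)]])
x=np.array(c[:2])+R@[-387,-237];json.dump([*map(float,x),231.29,75.17-float(np.degrees(.265))],open("cmd.json","w"));print(x)
E
```

```text
top nest
   c [550.7  26.2] size [199.8 218.8] deg 78.0
top plate/stand
   c [ 429.5 -193.7] size [ 47.4 146.2] deg 138.4
top plate top
   c [ 426.2 -183.3] size [ 46.3 140.2] deg 138.3
top rail
   c [ 586.8 -511. ] size [26.6 26.7] deg 159.4
   c [ 622.6 -536.4] size [9.5 9.9] deg 135.0
   c [ 522.  -444.5] size [ 77.2 236.1] deg 138.3
top flag
   c [ 505.3 -416.3] size [ 70.  145.1] deg 138.3
top tip
   c [ 492.2 -377.5] size [6.  7.4] deg 135.0
scene nest
   c [552.1  25.8] size [191.4 217.6] deg 77.5
scene plate/stand
   c [ 372.  -157.1] size [10.7 11.8] deg 51.3
   c [ 370.4 -263.2] size [ 5.  81.5] deg 138.5
   c [ 469.9 -243.1] size [11.3 11.7] deg 45.0
   c [ 434.3 -184.8] size [ 14.8 141.8] deg 138.1
   c [ 452.  -165.8] size [ 11.2 137.7] deg 138.0
scene plate top
   c [ 427.6 -192.4] size [  8.9 120.4] deg 138.5
   c [ 503. -271.] size [34. 37.] deg 90.0
   c [ 496.9 -129.1] size [14.9 70.9] deg 138.7
   c [ 515.  -114.1] size [10.  21.6] deg 136.8
scene rail
   c [ 468. -503.] size [13.4 42.4] deg 49.8
   c [ 519. -474.] size [25.6 39.5] deg 137.4
   c [ 554.8 -540.2] size [23.3 25.3] deg 153.4
   c [ 521.  -441.7] size [ 76.6 235.2] deg 138.7
   c [ 645.2 -337.5] size [15.  35.5] deg 0.0
scene flag
   c [ 511.3 -434. ] size [ 9.9 36.9] deg 49.7
   c [ 555.6 -412.7] size [ 7.7 31.5] deg 132.8
scene tip
   c [ 491.5 -376.2] size [5.5 6. ] deg 0.0
1.8667 [479.45242756 300.63992028 231.28756718] [-2.68203815e-04  2.58903053e-01  9.65903254e-01  2.04044643e-04]
[479.83722618 300.1901825 ]
```

```bash
python3 - <<'E'
s=open("plan.py").read()
i=s.index("    for k in range(1,n+1)")
j=s.index("t=np.array(rows")
s=s[:i]+'''    t=R(c[3]).T@(b[:3]-np.array(c[:3]))
    rows.append([*(np.round(t*2)/2000),round(-np.radians(b[3]-c[3]),3)]);N.append(n)
    a=b
'''+s[j:]
s=s.replace("rows=[];","rows=[];N=[];").replace('len(rows),"rows','N,"rows')
open("plan.py","w").write(s)
E
python3 plan.py "[[428,-193.6,180,48.5,41],[428,-193.6,110,48.5,30],[428,-193.6,72,48.5,15]]"
```

```text
[13, 3, 3] rows; end [ 427.91 -193.54   71.79   48.53]
[{"translation":[-0.202,-0.4535,0.0515],"turn":0.2},{"translation":[-0.202,-0.4535,0.1215],"turn":0.2},{"translation":[-0.202,-0.4535,0.1595],"turn":0.2}]
```

Request:
carry_out --motion '[{"translation":[-0.202,-0.4535,0.0515],"turn":0.2},{"translation":[-0.202,-0.4535,0.0515],"turn":0.2},{"translation":[-0.202,-0.4535,0.0515],"turn":0.2},{"translation":[-0.202,-0.4535,0.0515],"turn":0.2},{"translation":[-0.202,-0.4535,0.0515],"turn":0.2},{"translation":[-0.202,-0.4535,0.0515],"turn":0.2},{"translation":[-0.202,-0.4535,0.0515],"turn":0.2},{"translation":[-0.202,-0.4535,0.0515],"turn":0.2},{"translation":[-0.202,-0.4535,0.0515],"turn":0.2},{"translation":[-0.202,-0.4535,0.0515],"turn":0.2},{"translation":[-0.202,-0.4535,0.0515],"turn":0.2},{"translation":[-0.202,-0.4535,0.0515],"turn":0.2},{"translation":[-0.202,-0.4535,0.0515],"turn":0.2},{"translation":[-0.202,-0.4535,0.0515],"turn":0.2},{"translation":[-0.202,-0.4535,0.085],"turn":0.2},{"translation":[-0.202,-0.4535,0.115],"turn":0.2},{"translation":[-0.202,-0.4535,0.14],"turn":0.2},{"translation":[-0.202,-0.4535,0.1595],"turn":0.2},{"translation":[-0.202,-0.4535,0.1595],"turn":0.2}]' --jaw 1

```text
time: 3.45
eef_pos: [426.4, -189.5, 68.7]
orientation: [-0.004, 0.352, 0.936, 0.0]
force: [0.0, 1.1, 0.2]
gripper_width: 85.1
grasp_force: 0.0
```

Request:
carry_out --motion '[{"translation":[0,0,0],"turn":0},{"translation":[0,0,0],"turn":0},{"translation":[0,0,0],"turn":0},{"translation":[0,0,0],"turn":0},{"translation":[0,0,0],"turn":0},{"translation":[0,0,0],"turn":0},{"translation":[0,0,0],"turn":0},{"translation":[0,0,0],"turn":0},{"translation":[0,0,0],"turn":0},{"translation":[0,0,0],"turn":0}]' --jaw -1 --squeeze 40

```text
time: 4.28
eef_pos: [428.4, -193.6, 72.5]
orientation: [0.0, 0.354, 0.935, 0.0]
force: [-1.0, 0.6, 6.3]
gripper_width: 7.7
grasp_force: 40.2
```

Run:
```python
from h import *
s=arm.read_state();print(s['eef_pos'],s['orientation'],s['force'],s['wrist_torque'])
im=grab("scene",3);cv2.imwrite("pics/g1.png",cv2.resize(im[100:220,230:400],None,fx=4,fy=4,interpolation=cv2.INTER_CUBIC)[:,:,::-1])
```

```text
[ 428.36745964 -193.62615996   72.45152262] [4.94959187e-04 3.54122175e-01 9.35198990e-01 2.96855667e-04] [-0.97990278  0.56679742  6.32423332] [0.20429394 0.14112529 0.00346849]
```

View pics/g1.png

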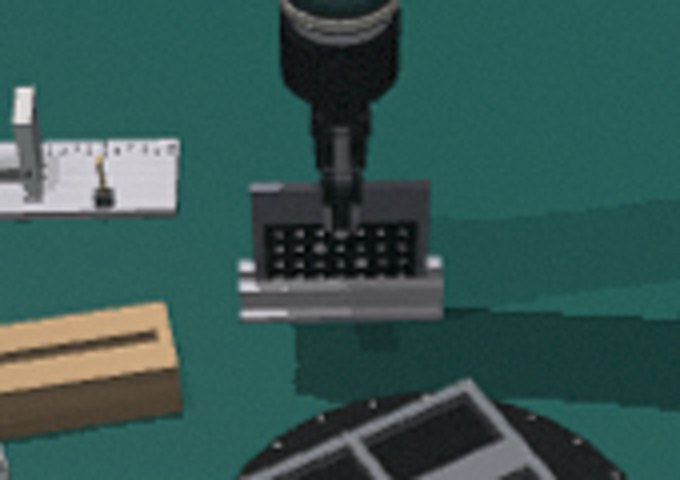

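```bash
python3 plan.py "[[None,None,165,None,25],[625.2,-251.8,165,58.75,25],[625.2,-251.8,124,58.75,12]]"
```

```text
[4, 9, 4] rows; end [ 625.27 -251.87  123.79   58.73]
[{"translation":[0,0,-0.093],"turn":-0},{"translation":[-0.1865,0.087,-0.093],"turn":-0.178},{"translation":[-0.1865,0.087,-0.052],"turn":-0.178}]
```

Request:
carry_out --motion '[{"translation":[0,0,-0.01],"turn":0},{"translation":[0,0,-0.03],"turn":0},{"translation":[0,0,-0.055],"turn":0},{"translation":[0,0,-0.08],"turn":0},{"translation":[0,0,-0.093],"turn":0},{"translation":[-0.02,0.01,-0.093],"turn":-0.02},{"translation":[-0.045,0.021,-0.093],"turn":-0.045},{"translation":[-0.07,0.033,-0.093],"turn":-0.07},{"translation":[-0.095,0.0445,-0.093],"turn":-0.095},{"translation":[-0.12,0.056,-0.093],"turn":-0.12},{"translation":[-0.145,0.068,-0.093],"turn":-0.14},{"translation":[-0.17,0.08,-0.093],"turn":-0.165},{"translation":[-0.1865,0.087,-0.093],"turn":-0.178},{"translation":[-0.1865,0.087,-0.085],"turn":-0.178},{"translation":[-0.1865,0.087,-0.075],"turn":-0.178},{"translation":[-0.1865,0.087,-0.065],"turn":-0.178},{"translation":[-0.1865,0.087,-0.052],"turn":-0.178},{"translation":[-0.1865,0.087,-0.052],"turn":-0.178},{"translation":[-0.1865,0.087,-0.052],"turn":-0.178},{"translation":[-0.1865,0.087,-0.052],"turn":-0.178}]'

```text
time: 6.1
eef_pos: [625.0, -251.9, 124.0]
orientation: [-0.0, 0.27, 0.963, -0.0]
force: [0.6, -0.0, -1.4]
gripper_width: 7.7
grasp_force: 39.1
```

Run:
```python
from h import *
s=arm.read_state();print(s['time'],s['eef_pos'],s['orientation'],s['force'],s['gripper_width'])
for n in("scene","top"):
    im=grab(n,4);np.save(f"rk_{n}.npy",im)
    z=106-72.4+s['eef_pos'][2]
    P=plane_img(n,im,500,740,-370,-140,z,.5)
    Q=plane_img(n,im,500,740,-370,-140,45,.5)
    cv2.imwrite(f"pics/rk_{n}.png",np.hstack([P,Q])[:,:,::-1].copy())
a=np.vstack([cv2.resize(cv2.imread(f"pics/rk_{n}.png"),None,fx=.65,fy=.65,interpolation=cv2.INTER_AREA) for n in("scene","top")]);print(a.shape)
cv2.imwrite("pics/rk.png",a)
```

```text
6.1 [ 624.99682325 -251.93005746  123.9582717 ] [-1.03441157e-05  2.69681291e-01  9.62949636e-01 -4.56978872e-06] [ 0.57085862 -0.03640282 -1.3914935 ] 7.7088202281486655
(624, 598, 3)
```

View pics/rk.png

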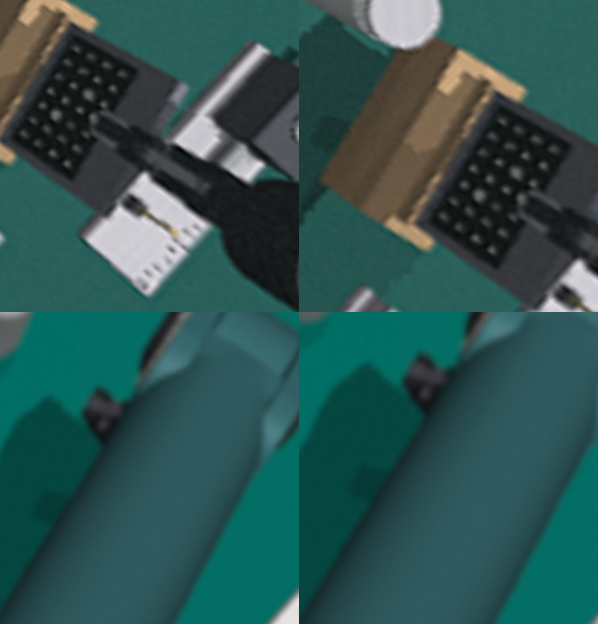

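Run:
```python
from h import *
im=np.load("rk_scene.npy");z=157.5;e=np.array([625.0,-251.93])
u=np.array([np.cos(np.radians(148.73)),np.sin(np.radians(148.73))]);nv=np.array([np.cos(np.radians(58.73)),np.sin(np.radians(58.73))])
# profiles across the plate normal at several places along the plate, planes: top edge
for zz in(z,):
  for a in np.arange(-63,64,3):
    t=np.arange(-12,12.1,1.5);X=[[*(e+a*u+b*nv),zz] for b in t]
    p=proj("scene",X).astype(np.float32);v=cv2.remap(im,p[None,:,0],p[None,:,1],cv2.INTER_LINEAR)[0].mean(-1)
    print(a,v.astype(int))
```

```text
-63 [72 73 74 75 76 77 77 76 77 77 76 76 76 76 75 74 75]
-60 [71 77 77 77 79 82 87 89 93 90 84 78 75 71 71 71 72]
-57 [ 68  73  77  79  84  96 110 117 121 119 103  86  73  59  53  54  56]
-54 [ 67  72  75  80  85  99 117 130 129 126 108  87  69  60  51  53  55]
-51 [ 68  71  74  79  87  96 113 129 129 126 112  87  61  58  54  54  55]
-48 [ 67  70  74  80  88  97 111 125 132 127 122  93  64  51  53  55  55]
-45 [ 73  72  76  79  90 100 111 119 127 119 112  94  71  52  53  55  54]
-42 [ 76  73  75  79  85  93 101  98  95  91  88  84  69  55  54  54  55]
-39 [75 69 68 72 77 78 78 78 78 77 70 63 59 57 55 55 55]
-36 [75 68 62 68 75 79 80 80 80 80 73 66 59 57 55 55 55]
-33 [79 71 62 64 71 78 80 82 82 81 77 67 56 55 55 56 55]
-30 [83 73 65 61 69 78 82 83 83 82 79 69 58 52 53 55 55]
-27 [88 79 70 62 67 75 80 79 78 75 73 68 61 54 55 56 56]
-24 [93 84 78 75 75 78 80 80 80 77 71 65 60 55 54 55 56]
-21 [97 86 79 78 77 78 79 79 78 78 71 64 60 57 54 53 53]
-18 [103  93  83  81  78  76  74  72  71  70  67  62  59  57  55  55  55]
-15 [108  98  87  79  71  64  63  64  64  64  63  59  56  54  54  54 
[... 1029 characters left out ...]
 78  90 104 109  87  66  64  64  64  60  55  54  53  53  55]
39 [ 36  45  57  72  91 110  93  75  63  64  64  61  57  55  55  55  54]
42 [41 42 51 60 78 96 99 82 64 63 62 60 57 54 55 55 55]
45 [ 59  57  72  89 104 114 119  96  74  61  59  57  57  56  55  55  55]
48 [154 157 166 176 184 152 114  87  73  62  60  59  58  57  56  56  57]
51 [210 210 212 208 202 163 109  66  64  63  62  60  58  57  56  56  56]
54 [206 209 211 206 199 179 123  69  59  62  63  60  57  56  55  55  56]
57 [206 207 208 204 188 172 131  85  59  60  62  59  55  53  56  57  57]
60 [206 207 207 207 192 177 156 121  87  80  73  68  65  62  63  64  64]
63 [207 207 208 209 208 203 200 176 152 126 101  78  74  69  68  72  76]
```

```bash
python3 plan.py "[[624.6,-251,124,58.7,2],[624.6,-251,106,58.7,4]]"
```

```text
[1, 5] rows; end [ 624.67 -250.92  105.79   58.73]
[{"translation":[0.001,0.0005,-0],"turn":0},{"translation":[0.001,0.0005,0.018],"turn":0}]
```

Request:
carry_out --motion '[{"translation":[0.001,0.0005,0],"turn":0},{"translation":[0.001,0.0005,0.004],"turn":0},{"translation":[0.001,0.0005,0.008],"turn":0},{"translation":[0.001,0.0005,0.012],"turn":0},{"translation":[0.001,0.0005,0.015],"turn":0},{"translation":[0.001,0.0005,0.018],"turn":0},{"translation":[0.001,0.0005,0.018],"turn":0},{"translation":[0.001,0.0005,0.018],"turn":0}]'

```text
time: 7.17
eef_pos: [624.5, -251.0, 105.5]
orientation: [-0.0, 0.27, 0.963, -0.0]
force: [-0.3, 0.3, -2.6]
gripper_width: 7.6
grasp_force: 39.1
```

Request:
carry_out --motion '[{"translation":[0,0,0.004],"turn":0},{"translation":[0,0,0.008],"turn":0},{"translation":[0,0,0.012],"turn":0},{"translation":[0,0,0.016],"turn":0},{"translation":[0,0,0.019],"turn":0},{"translation":[0,0,0.022],"turn":0},{"translation":[0,0,0.0235],"turn":0},{"translation":[0,0,0.0245],"turn":0},{"translation":[0,0,0.025],"turn":0},{"translation":[0,0,0.025],"turn":0},{"translation":[0,0,0.025],"turn":0}]'

```text
time: 8.08
eef_pos: [624.4, -250.9, 81.6]
orientation: [-0.0, 0.27, 0.963, 0.0]
force: [-4.4, 1.6, 5.6]
gripper_width: 7.4
grasp_force: 40.3
```

Request:
carry_out --motion '[{"translation":[0,0,0],"turn":0},{"translation":[0,0,0],"turn":0},{"translation":[0,0,0],"turn":0},{"translation":[0,0,0],"turn":0},{"translation":[0,0,0],"turn":0},{"translation":[0,0,0],"turn":0},{"translation":[0,0,-0.02],"turn":0},{"translation":[0,0,-0.05],"turn":0},{"translation":[0,0,-0.085],"turn":0},{"translation":[0,0,-0.12],"turn":0},{"translation":[0,0,-0.12],"turn":0}]' --jaw 0.8

```text
time: 9.0
eef_pos: [628.3, -253.1, 208.8]
orientation: [0.006, 0.27, 0.963, -0.0]
force: [1.0, -0.8, 1.7]
gripper_width: 77.0
grasp_force: 0.0
```

```bash
python3 - <<'E'
import json;c=json.load(open("cmd.json"));c[2]=105.79-25+120;json.dump(c,open("cmd.json","w"));print(c)
E
python3 plan.py "[[511,-433,150,-41.5,38],[511,-433,110,-41.5,20]]"
python3 -c "
from h import *
s=arm.read_state();print(s['time'],s['eef_pos'],s['gripper_width'])"
```

```text
[624.6700782870753, -250.9186491291394, 200.79000000000002, 58.726111279745375]
[15, 2] rows; end [ 511.18 -432.95  109.79  -41.48]
[{"translation":[0.0025,-0.2145,0.051],"turn":1.749},{"translation":[0.0025,-0.2145,0.091],"turn":1.749}]
9.0 [ 628.33763534 -253.0995725   208.78910465] 76.97439860143886
```

Request:
carry_out --motion '[{"translation":[0,-0.02,0.01],"turn":0.12},{"translation":[0,-0.045,0.02],"turn":0.24},{"translation":[0,-0.07,0.03],"turn":0.36},{"translation":[0,-0.1,0.04],"turn":0.48},{"translation":[0,-0.13,0.05],"turn":0.6},{"translation":[0.002,-0.16,0.051],"turn":0.72},{"translation":[0.0025,-0.19,0.051],"turn":0.84},{"translation":[0.0025,-0.2145,0.051],"turn":0.96},{"translation":[0.0025,-0.2145,0.051],"turn":1.08},{"translation":[0.0025,-0.2145,0.051],"turn":1.2},{"translation":[0.0025,-0.2145,0.051],"turn":1.32},{"translation":[0.0025,-0.2145,0.051],"turn":1.44},{"translation":[0.0025,-0.2145,0.051],"turn":1.56},{"translation":[0.0025,-0.2145,0.051],"turn":1.68},{"translation":[0.0025,-0.2145,0.051],"turn":1.749},{"translation":[0.0025,-0.2145,0.07],"turn":1.749},{"translation":[0.0025,-0.2145,0.091],"turn":1.749},{"translation":[0.0025,-0.2145,0.091],"turn":1.749},{"translation":[0.0025,-0.2145,0.091],"turn":1.749}]' --jaw 0.06

```text
time: 10.58
eef_pos: [510.7, -432.5, 108.9]
orientation: [-0.001, 0.912, 0.411, -0.001]
force: [-0.1, 0.2, 0.4]
gripper_width: 45.3
grasp_force: 0.0
```

```bash
python3 - <<'E'
from h import *
s=arm.read_state();print(s['time'],s['eef_pos'],s['orientation'],s['force'],s['gripper_width'])
im=grab("scene",4);np.save("fl_scene.npy",im)
t=grab("top",3);np.save("fl_top.npy",t)
a=cv2.resize(im[80:220,170:340],None,fx=3.5,fy=3.5,interpolation=cv2.INTER_CUBIC)
cv2.imwrite("pics/f1.png",a[:,:,::-1])
E
python3 plan.py "[[511,-433,38,-41.5,15]]"
```

```text
10.5833 [ 510.67308354 -432.45950394  108.85144691] [-9.20858420e-04  9.11696198e-01  4.10863483e-01 -6.26069797e-04] [-0.05926404  0.21464534  0.4306807 ] 45.265536128516416
[5] rows; end [ 511.18 -432.95   37.79  -41.48]
[{"translation":[-0,-0,0.072],"turn":0}]
```

View pics/f1.png

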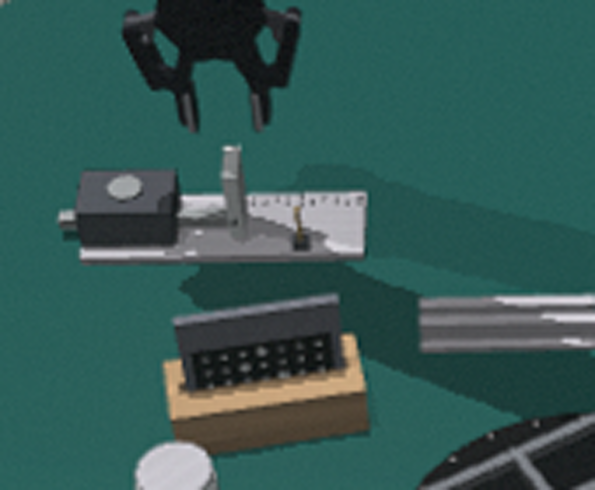

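Request:
carry_out --motion '[{"translation":[0,0,0.015],"turn":0},{"translation":[0,0,0.03],"turn":0},{"translation":[0,0,0.045],"turn":0},{"translation":[0,0,0.06],"turn":0},{"translation":[0,0,0.072],"turn":0},{"translation":[0,0,0.072],"turn":0},{"translation":[0,0,0.072],"turn":0}]'

```text
time: 11.52
eef_pos: [510.4, -432.8, 36.4]
orientation: [-0.001, 0.912, 0.411, -0.001]
force: [-0.2, -0.7, 0.1]
gripper_width: 45.3
grasp_force: 0.0
```

Request:
carry_out --motion '[{"translation":[0,0,0],"turn":0},{"translation":[0,0,0],"turn":0},{"translation":[0,0,0],"turn":0},{"translation":[0,0,0],"turn":0},{"translation":[0,0,0],"turn":0},{"translation":[0,0,0],"turn":0},{"translation":[0,0,0],"turn":0}]' --jaw -1 --squeeze 40

```text
time: 12.1
eef_pos: [511.9, -433.8, 38.8]
orientation: [0.001, 0.912, 0.411, 0.001]
force: [1.9, -2.3, 4.7]
gripper_width: 11.6
grasp_force: 42.4
```

Run:
```python
from h import *
s=arm.read_state();print(s['time'],s['eef_pos'],s['orientation'],s['force'],s['gripper_width'])
```

```text
12.1 [ 511.89298653 -433.80418258   38.82053797] [1.13843162e-03 9.11754597e-01 4.10733458e-01 5.34505857e-04] [ 1.88245262 -2.25666349  4.6857247 ] 11.593310693570054
```

Request:
carry_out --motion '[{"translation":[0,-0.004,0],"turn":0},{"translation":[0,-0.008,0],"turn":0},{"translation":[0,-0.012,0],"turn":0},{"translation":[0,-0.016,0],"turn":0},{"translation":[0,-0.02,0],"turn":0},{"translation":[0,-0.024,0],"turn":0},{"translation":[0,-0.028,0],"turn":0},{"translation":[0,-0.032,0],"turn":0},{"translation":[0,-0.036,0],"turn":0},{"translation":[0,-0.04,0],"turn":0},{"translation":[0,-0.044,0],"turn":0},{"translation":[0,-0.048,0],"turn":0},{"translation":[0,-0.051,0],"turn":0},{"translation":[0,-0.054,0],"turn":0},{"translation":[0,-0.054,0],"turn":0},{"translation":[0,-0.054,0],"turn":0}]'

```text
time: 13.43
eef_pos: [472.0, -398.2, 38.8]
orientation: [0.002, 0.912, 0.411, 0.001]
force: [4.1, -4.4, 3.7]
gripper_width: 11.6
grasp_force: 42.2
```

Run:
```python
from h import *
s=arm.read_state();print(s['time'],s['eef_pos'],s['orientation'],s['force'],s['gripper_width'],s['grasp_force'])
d=s['eef_pos'][:2]-np.array([511.75,-433.6]);print("drawn",d@[-.749,.663])
im=grab("scene",6);np.save("fd_scene.npy",im)
a=cv2.resize(im[95:165,185:290],None,fx=7,fy=7,interpolation=cv2.INTER_CUBIC)
cv2.imwrite("pics/f2.png",a[:,:,::-1])
```

```text
13.4333 [ 471.99782734 -398.23775904   38.76368838] [1.87996205e-03 9.11724999e-01 4.10795967e-01 8.15607206e-04] [ 4.1404999  -4.43000241  3.66524279] 11.552664570930098 42.217034697532654
drawn 53.21954308280663
```

View pics/f2.png

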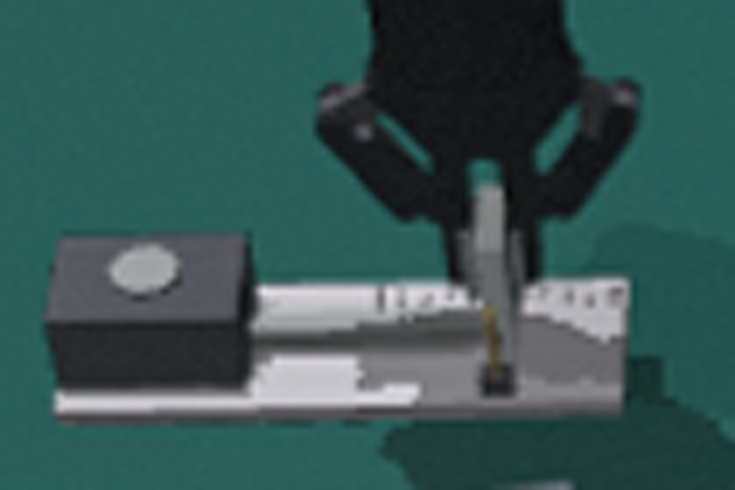

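```bash
cat > fl.py <<'E'
from h import *
import sys
im=np.load(sys.argv[1]);h=np.array([511.7,-433.5]);ux=np.array([.749,-.663]);uy=np.array([.663,.749])
xs=np.arange(-72,-38,1.)
def prof(y,z):
    p=proj("scene",[[*(h+x*ux+y*uy),z] for x in xs]).astype(np.float32)
    return cv2.remap(im,p[None,:,0],p[None,:,1],cv2.INTER_LINEAR)[0].astype(int)
print(xs.astype(int))
for z in(24,30,36,42,66,72,75): print("flag",z,prof(20,z).mean(-1).astype(int))
for z in(22,30,36,42,46,49): v=prof(30,z);g=np.clip(v[:,0]-v[:,2]-15,0,None);print("tip",z,g, round((g*xs).sum()/max(g.sum(),1),2))
E
python3 fl.py fd_scene.npy;python3 fl.py fl_scene.npy | grep tip
```

```text
[-72 -71 -70 -69 -68 -67 -66 -65 -64 -63 -62 -61 -60 -59 -58 -57 -56 -55
 -54 -53 -52 -51 -50 -49 -48 -47 -46 -45 -44 -43 -42 -41 -40 -39]
flag 24 [108 108 108 108 107 107 106 104 103 100  96  93  95  98 100  92  84  76
  70  65  63  75  87  95  97 100 100  98  95  93  92  91  90  88]
flag 30 [108 108 108 108 108 107 104 102 100  96  92  92  96  98  96  87  80  73
  66  60  63  69  75  75  74  74  72  71  70  70  69  69  69  69]
flag 36 [102 103 104 104 105 103 100  98  93  88  83  88  93  97  99 101  99  89
  79  73  75  77  80  82  84  85  85  85  85  84  83  84  84  84]
flag 42 [174 171 173 175 171 151 131 114  99  84  78  85  91  95  98 101 100  96
  93  93  94  95  98 101 103 104 104 104 104 104 103 102 101 100]
flag 66 [ 23  22  24  42  58  69  69  69  67  64  60  68  80  92  97 100 103 103
 104 104 103 102  99  92  85  79  74  69  59  49  38  31  25  20]
flag 72 [ 21  19  28  43  57  65  71  77  68  60  56  71  84  94  98 102 103 102
 101 102 102 103  98  91  86  83  79  74  62  48  38  31  24  29]
flag 75 [ 20  17  30  43  56  63  70  73  65  57  61  81  99 108 112 116 116 11
[... 533 characters left out ...]
0  0  0  0  0  0  0  0  0  0  0  0  3  8 11 13  7  0  0
  0  0  0  0  0  0  0  0  0  0] -52.69
tip 49 [ 0  0  0  0  0  0  0  0  0  0  0  0  0  0  0  0  0 12 15 18 20  8  0  0
  0  0  0  0  0  0  0  0  0  0] -53.04
tip 22 [ 0  0  0  0  0  0  0  0  0  0  0  0  0  0  0  0  0  2  7 11  8  0  0  0
tip 30 [ 0  0  0  0  0  0  0  0  0  0  0  0  0  0  0  0  0  1  9 13  2  0  0  0
tip 36 [0 0 0 0 0 0 0 0 0 0 0 0 0 0 0 0 0 0 4 1 0 0 0 0 0 0 0 0 0 0 0 0 0 0] -53.8
tip 42 [0 0 0 0 0 0 0 0 0 0 0 0 0 0 0 0 0 0 0 1 6 4 0 0 0 0 0 0 0 0 0 0 0 0] -51.73
tip 46 [ 0  0  0  0  0  0  0  0  0  0  0  0  0  0  0  0  0  0  2  8 13  6  0  0
tip 49 [ 0  0  0  0  0  0  0  0  0  0  0  0  0  0  0  0  0  7 12 18 23  9  0  0
```

Run:
```python
import sys;sys.argv=["","fl_scene.npy"]
import io,contextlib
with contextlib.redirect_stdout(io.StringIO()): import fl
from fl import *
i0=np.load("i0.npz")["scene"]
for nm,img,off in(("home",i0,0),("home2",np.load("fl_scene.npy"),0),("drawn",np.load("fd_scene.npy"),-54)):
    fl.im=img;fl.xs=np.arange(-12,12.1,1)+off
    print(nm)
    for y in(20,10,0,-10):
        print(y,fl.prof(y,75).mean(-1).astype(int))
    print("z70",fl.prof(20,70).mean(-1).astype(int)); print("z40",fl.prof(20,40).mean(-1).astype(int))
```

```text
home
20 [ 72  71  70  69  83  99 112 120 128 134 135 132 132 133 135 127 119 111
 101  89  79  76  74  72  72]
10 [ 72  71  69  67  72 117 158 187 196 207 212 212 213 214 215 217 196 173
 151 125 102  82  78  73  71]
0 [ 72  70  72  79  88 111 147 184 201 206 211 211 211 210 212 215 211 179
 148 119  99  80  70  70  71]
-10 [ 72  71  70  78  89 101 133 165 198 204 208 213 213 213 210 203 195 178
 149 120 100  85  71  69  71]
z70 [ 73  73  72  72  73  81  87  93  97 100 101 100  99  99  98  98  95  92
  89  84  80  76  75  74  73]
z40 [135 112  96  84  72  76  85  94  96  98  99  99  99  99  98  97 102 122
 142 156 160 164 165 164 163]
home2
20 [ 75  74  73  71  82  94 104 110 116 121 120 117 117 119 120 115 109 103
  95  87  79  77  76  74  74]
10 [ 75  74  73  72  74  91 106 117 121 125 129 132 137 140 142 144 135 123
 112  99  88  79  77  75  74]
0 [ 75  75  75  77  79  87 101 116 123 126 129 129 128 128 128 129 127 114
 101  90  84  78  75  75  75]
-10 [ 73  73  72  76  81  86  98 111 123 125 127 129 128 128 127 124 122 115
 102  89  81  78  74  73  74]
z70 [ 73  72  72  72  74  82  89  95  98 102 103 102 101 102 103 103  99  95
  90  85  81  77  76  75  75]
z40 [138 114  97  85  73  77  86  95  99 101 104 103 102 101 102 102 101  95
  90  86  86  86  90  96 103]
drawn
20 [ 70  73  65  57  61  81  99 108 112 116 116 116 115 116 117 116 106  96
  88  84  79  71  60  48  39]
10 [ 57  64  58  50  43  70  96 118 122 126 129 129 128 128 129 130 118 101
  84  82  83  84  74  65  56]
0 [ 24  22  23  29  34  55  82 110 120 125 129 129 128 128 122 117 109  87
  68  51  38  25  20  22  23]
-10 [ 22  21  20  23  26  34  65  96 120 124 129 132 132 132 127 118 109  93
  74  55  42  32  22  22  23]
z70 [ 71  75  69  62  55  70  83  94  98 101 103 103 102 103 103 104  98  91
  83  80  77  73  62  50  39]
z40 [111 102  93  84  80  85  91  95  98 101  99  92  87  87  89  91  93  93
  94  92  91  91  90  91  91]
```

Request:
carry_out --motion '[{"translation":[0,0.0005,0],"turn":0},{"translation":[0,0.0005,0],"turn":0},{"translation":[0,0.0005,0],"turn":0},{"translation":[0,0.0005,0],"turn":0},{"translation":[0,0.0005,0],"turn":0},{"translation":[0,0.0005,0],"turn":0},{"translation":[0,0.0005,0],"turn":0},{"translation":[0,0.0005,0],"turn":0},{"translation":[0,0.0005,0],"turn":0},{"translation":[0,0.0005,0],"turn":0},{"translation":[0,0.0005,0],"turn":0},{"translation":[0,0.0005,0],"turn":0},{"translation":[0,0.0005,0],"turn":0},{"translation":[0,0.0005,0],"turn":0},{"translation":[0,0.0005,0],"turn":0},{"translation":[0,0.0005,0],"turn":0},{"translation":[0,0.0005,0],"turn":0},{"translation":[0,0.0005,0],"turn":0},{"translation":[0,0.0005,0],"turn":0},{"translation":[0,0.0005,0],"turn":0}]'

```text
time: 15.4
eef_pos: [472.5, -398.7, 38.8]
orientation: [0.002, 0.912, 0.411, 0.001]
force: [5.3, -4.2, 3.7]
gripper_width: 11.4
grasp_force: 42.2
```

Request:
carry_out --motion '[{"translation":[0,0,0],"turn":0},{"translation":[0,0,0],"turn":0},{"translation":[0,0,0],"turn":0},{"translation":[0,0,0],"turn":0},{"translation":[0,0.004,0],"turn":0},{"translation":[0,0.008,0],"turn":0},{"translation":[0,0.012,0],"turn":0},{"translation":[0,0.016,0],"turn":0},{"translation":[0,0.02,0],"turn":0},{"translation":[0,0.024,0],"turn":0},{"translation":[0,0.028,0],"turn":0},{"translation":[0,0.032,0],"turn":0},{"translation":[0,0.036,0],"turn":0},{"translation":[0,0.039,0],"turn":0},{"translation":[0,0.042,0],"turn":0},{"translation":[0,0.045,0],"turn":0},{"translation":[0,0.047,0],"turn":0},{"translation":[0,0.049,0],"turn":0},{"translation":[0,0.051,0],"turn":0},{"translation":[0,0.052,0],"turn":0}]'

```text
time: 17.07
eef_pos: [510.6, -432.6, 38.8]
orientation: [0.001, 0.912, 0.411, 0.0]
force: [2.2, -2.4, 7.4]
gripper_width: 11.4
grasp_force: 42.8
```

Request:
carry_out --motion '[{"translation":[0,0.001,0],"turn":0},{"translation":[0,0.002,0],"turn":0},{"translation":[0,0.003,0],"turn":0},{"translation":[0,0.003,0],"turn":0},{"translation":[0,0.003,0],"turn":0}]'

```text
time: 17.48
eef_pos: [512.7, -434.5, 38.8]
orientation: [0.001, 0.912, 0.411, 0.0]
force: [0.8, -2.6, 6.5]
gripper_width: 11.4
grasp_force: 42.8
```

Run:
```python
from h import *
s=arm.read_state();print(s['time'],s['eef_pos'],s['orientation'],s['force'],s['gripper_width'],s['grasp_force'])
d=s['eef_pos'][:2]-np.array([511.75,-433.6]);print("drawn",d@[-.749,.663])
```

```text
17.4833 [ 512.6766745  -434.52590034   38.77978724] [8.36910366e-04 9.11737871e-01 4.10771405e-01 4.54732181e-04] [ 0.80987353 -2.59317738  6.49516473] 11.446092572234127 42.76085078716278
drawn -1.3079511258492746
```

Request:
carry_out --motion '[{"translation":[0,0.0005,0],"turn":0},{"translation":[0,0.001,0],"turn":0},{"translation":[0,0.0015,0],"turn":0},{"translation":[0,0.002,0],"turn":0},{"translation":[0,0.002,0],"turn":0}]'

```text
time: 17.9
eef_pos: [512.9, -434.6, 38.7]
orientation: [-0.001, 0.912, 0.411, 0.0]
force: [-2.4, 1.8, 11.3]
gripper_width: 11.5
grasp_force: 43.5
```

Run:
```python
from h import *
s=arm.read_state();print(s['time'],s['eef_pos'],s['force'],s['gripper_width'])
d=s['eef_pos'][:2]-np.array([511.75,-433.6]);print("drawn",d@[-.749,.663])
import sys,io,contextlib
np.save("fh.npy",grab("scene",5))
sys.argv=["","fh.npy"]
with contextlib.redirect_stdout(io.StringIO()): import fl
fl.xs=np.arange(-12,12.1,1)
for y in(20,10,0,-10): print(y,fl.prof(y,75).mean(-1).astype(int))
```

```text
17.9 [ 512.89371991 -434.63964629   38.73439787] [-2.36544468  1.82278044 11.3449514 ] 11.543965481810035
drawn -1.5459317053884982
20 [ 69  69  64  58  68  80  91  98 104 109 110 110 111 111 112 108 102  97
  91  86  80  72  64  56  45]
10 [ 40  48  55  61  69  81  93 104 112 121 125 127 128 129 130 131 113  93
  73  75  78  78  73  68  61]
0 [ 23  23  23  22  20  37  71 104 119 124 129 129 128 128 130 131 129 106
  83  62  46  31  23  22  23]
-10 [ 23  23  24  23  21  20  35  52  68  87 106 123 126 129 130 124 117 105
  85  65  49  36  24  20  21]
```

Request:
carry_out --motion '[{"translation":[0,-0.001,0],"turn":0},{"translation":[0,-0.001,0],"turn":0},{"translation":[0,-0.001,0],"turn":0},{"translation":[0,-0.001,0],"turn":0},{"translation":[0,-0.001,0],"turn":0},{"translation":[0,-0.001,0],"turn":0},{"translation":[0,-0.001,-0.015],"turn":0},{"translation":[0,-0.001,-0.035],"turn":0},{"translation":[0,-0.001,-0.06],"turn":0},{"translation":[0,-0.001,-0.085],"turn":0},{"translation":[0,-0.001,-0.11],"turn":0},{"translation":[0,-0.001,-0.11],"turn":0},{"translation":[0,-0.001,-0.11],"turn":0}]' --jaw 0.06

```text
time: 19.23
eef_pos: [513.7, -435.5, 150.4]
orientation: [0.002, 0.912, 0.411, 0.001]
force: [0.2, 0.3, -1.1]
gripper_width: 45.2
grasp_force: 0.0
```

Run:
```python
import json;json.dump([513.05,-434.6,147.8,-41.48],open("cmd.json","w"))
from h import *
s=arm.read_state();print(s['time'],s['eef_pos'])
t=grab("top");c=grab("scene");np.savez("i1.npz",top=t,scene=c)
P=[plane_img(n,im,420,690,-110,160,32,.7) for n,im in(("top",t),("scene",c))]
cv2.imwrite("pics/nest.png",np.hstack(P)[:,:,::-1])
import sys,io,contextlib
sys.argv=["","fh.npy"]
with contextlib.redirect_stdout(io.StringIO()): import fl
fl.im=c;fl.xs=np.arange(-12,12.1,1)
for y in(0,):print(y,fl.prof(y,75).mean(-1).astype(int))
```

```text
19.2333 [ 513.71354522 -435.45891841  150.41280257]
0 [ 74  73  72  72  71  80  96 112 120 123 126 127 126 125 126 128 126 114
 101  90  83  77  74  75  76]
```

View pics/nest.png

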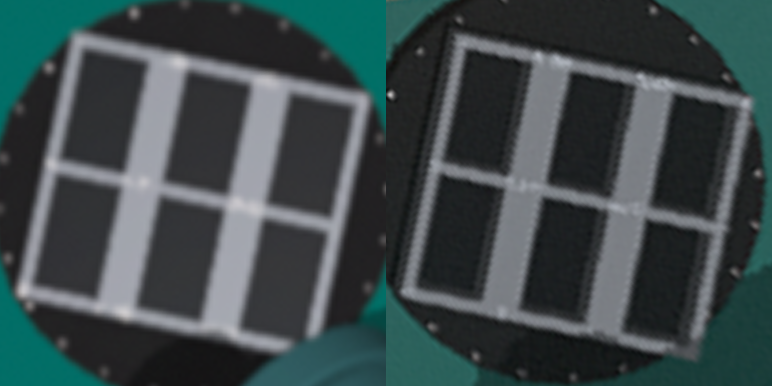

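Run:
```python
from h import *
s=.5;box=(410,690,-120,150)
for f in("i0","i1"):
  d=np.load(f+".npz")
  for n in("top","scene"):
    P=plane_img(n,d[n],*box,32,s).astype(int)
    for thr in(95,110):
        m=((P.min(-1)>thr)&(P.max(-1)-P.min(-1)<40)).astype(np.uint8)
        m=cv2.morphologyEx(m,cv2.MORPH_OPEN,np.ones((7,7)))
        k,l,st,_=cv2.connectedComponentsWithStats(m);i=1+np.argmax(st[1:,4]);m=(l==i).astype(np.uint8)
        c=max(cv2.findContours(m,cv2.RETR_EXTERNAL,cv2.CHAIN_APPROX_NONE)[0],key=cv2.contourArea)
        r=cv2.minAreaRect(c);q=cv2.boxPoints(r);q=np.c_[box[1]-q[:,1]*s,box[3]-q[:,0]*s]
        print(f,n,thr,q.mean(0).round(1),np.round(np.array(r[1])*s,1),[round(np.degrees(np.arctan2(*(q[j+1]-q[j])[::-1]))%180,1) for j in(0,1)])
    # turntable disc at z=14
    P=plane_img(n,d[n],360,740,-170,200,14,s)
    m=(P.max(-1)<75).astype(np.uint8) if n=="top" else ((P[...,1].astype(int)-P[...,0])<12).astype(np.uint8)
    m=cv2.morphologyEx(m,cv2.MORPH_OPEN,np.ones((9,9)))
    c=max(cv2.findContours(m,cv2.RETR_EXTERNAL,cv2.CHAIN_APPROX_NONE)[0],key=cv2.contourArea)
    (x,y),r=cv2.minEnclosingCircle(c);e=cv2.fitEllipse(c);print("  disc",740-y*s,200-x*s,r*s,"ell",740-e[0][1]*s,200-e[0][0]*s,e[1])
```

```text
i0 top 95 [551.1  25.5] [215.  196.3] [np.float32(167.9), np.float32(77.9)]
i0 top 110 [553.1  25.1] [213.3 190.6] [np.float32(167.8), np.float32(77.8)]
  disc 452.25 45.75 99.65257263183594 ell 440.1691589355469 50.50559997558594 (104.11084747314453, 387.4064636230469)
i0 scene 95 [552.1  25.7] [213.7 189.4] [np.float32(167.7), np.float32(77.7)]
i0 scene 110 [552.2  25.7] [212.7 188.2] [np.float32(167.8), np.float32(77.8)]
  disc 583.75 66.25 205.67727661132812 ell 570.1836242675781 41.767120361328125 (542.8418579101562, 731.086181640625)
i1 top 95 [550.9  25.5] [215.5 197.2] [np.float32(167.9), np.float32(77.9)]
i1 top 110 [553.2  25.1] [214.1 191.1] [np.float32(167.9), np.float32(77.9)]
  disc 443.5869445800781 57.25358581542969 89.87077331542969 ell 421.7864685058594 52.31803894042969 (212.550048828125, 342.2263488769531)
i1 scene 95 [552.5  26.2] [213.2 189.7] [np.float32(167.9), np.float32(77.9)]
i1 scene 110 [552.4  26.2] [211.6 188.5] [np.float32(167.7), np.float32(77.7)]
  disc 583.5 66.25 205.8672637939453 ell 569.9698028564453 41.72053527832031 (542.78466796875, 731.9007568359375)
```

```bash
cat > sh.py <<'E'
from h import *
import sys
def shells(imgs,s=.5,box=(360,720,160,580),z=38):
    out={}
    for n,im in imgs.items():
        P=plane_img(n,im,*box,z,s).astype(int)
        m=cv2.morphologyEx((P.min(-1)>(140 if n=="top" else 130)).astype(np.uint8),cv2.MORPH_CLOSE,np.ones((9,9)))
        m=cv2.morphologyEx(m,cv2.MORPH_OPEN,np.ones((3,3)));L=[]
        for c in cv2.findContours(m,cv2.RETR_EXTERNAL,cv2.CHAIN_APPROX_NONE)[0]:
            r=cv2.minAreaRect(c);a,b=np.array(r[1])*s
            if not(70<max(a,b)<82 and 38<min(a,b)<47): continue
            q=cv2.boxPoints(r);q=np.c_[box[1]-q[:,1]*s,box[3]-q[:,0]*s]
            e=q[1]-q[0] if np.hypot(*(q[1]-q[0]))>np.hypot(*(q[2]-q[1])) else q[2]-q[1]
            L.append([*q.mean(0),np.degrees(np.arctan2(e[1],e[0]))%180])
        out[n]=np.array(L)
    return out
if __name__=="__main__":
    S=shells({n:grab(n,4) for n in("top","scene")})
    for n in S:print(n);print(S[n].round(1))
    st=arm.read_state();print(st['time'],st['eef_pos'],st['force'])
E
python3 sh.py; python3 plan.py "[[527.8,269.2,150,-73,40],[527.8,269.2,80,-73,30]]"
```

```text
top
[[426.4 370.    3.4]
 [428.  255.2 152.2]
 [504.9 466.7   4.3]
 [528.2 268.1  16.8]
 [531.3 368.8  20.7]
 [648.1 249.2 159. ]]
scene
[[426.1 372.4   3.5]
 [427.  257.7 152.5]
 [504.6 468.8   4.1]
 [527.3 270.4  17.1]
 [530.8 371.1  20.5]
 [647.9 251.1 158.8]]
20.2333 [ 513.04252463 -434.62447737  147.829261  ] [0.41130749 0.71248303 0.00884246]
[18, 3] rows; end [527.86 269.09  79.8  -72.99]
[{"translation":[0.537,-0.455,-0.002],"turn":0.55},{"translation":[0.537,-0.455,0.068],"turn":0.55}]
```

Request:
carry_out --motion '[{"translation":[0.537,-0.455,-0.002],"turn":0.55},{"translation":[0.537,-0.455,-0.002],"turn":0.55},{"translation":[0.537,-0.455,-0.002],"turn":0.55},{"translation":[0.537,-0.455,-0.002],"turn":0.55},{"translation":[0.537,-0.455,-0.002],"turn":0.55},{"translation":[0.537,-0.455,-0.002],"turn":0.55},{"translation":[0.537,-0.455,-0.002],"turn":0.55},{"translation":[0.537,-0.455,-0.002],"turn":0.55},{"translation":[0.537,-0.455,-0.002],"turn":0.55},{"translation":[0.537,-0.455,-0.002],"turn":0.55},{"translation":[0.537,-0.455,-0.002],"turn":0.55},{"translation":[0.537,-0.455,-0.002],"turn":0.55},{"translation":[0.537,-0.455,-0.002],"turn":0.55},{"translation":[0.537,-0.455,-0.002],"turn":0.55},{"translation":[0.537,-0.455,-0.002],"turn":0.55},{"translation":[0.537,-0.455,-0.002],"turn":0.55},{"translation":[0.537,-0.455,-0.002],"turn":0.55},{"translation":[0.537,-0.455,-0.002],"turn":0.55},{"translation":[0.537,-0.455,0.03],"turn":0.55},{"translation":[0.537,-0.455,0.068],"turn":0.55}]' --jaw 0.53

```text
time: 21.9
eef_pos: [529.7, 271.0, 81.1]
orientation: [-0.001, 0.989, 0.149, 0.003]
force: [0.5, 0.3, -0.0]
gripper_width: 65.2
grasp_force: 0.0
```

Request:
carry_out --motion '[{"translation":[0,0,0],"turn":0},{"translation":[0,0,0],"turn":0},{"translation":[0,0,0.02],"turn":0},{"translation":[0,0,0.04],"turn":0},{"translation":[0,0,0.055],"turn":0},{"translation":[0,0,0.0655],"turn":0},{"translation":[0,0,0.0655],"turn":0},{"translation":[0,0,0.0655],"turn":0}]'

```text
time: 22.57
eef_pos: [528.5, 268.9, 15.0]
orientation: [-0.0, 0.989, 0.148, 0.0]
force: [0.0, 1.0, 0.4]
gripper_width: 65.5
grasp_force: 0.0
```

Request:
carry_out --motion '[{"translation":[0,0,0],"turn":0},{"translation":[0,0,0],"turn":0},{"translation":[0,0,0],"turn":0},{"translation":[0,0,0],"turn":0},{"translation":[0,0,0],"turn":0},{"translation":[0,0,0],"turn":0}]' --jaw -1 --squeeze 25

```text
time: 23.07
eef_pos: [528.8, 269.3, 15.5]
orientation: [-0.0, 0.989, 0.148, 0.001]
force: [-1.2, 0.1, 5.9]
gripper_width: 41.3
grasp_force: 27.2
```

```bash
python3 - <<'E'
import json;c=json.load(open("cmd.json"));c[2]-=65.5;json.dump(c,open("cmd.json","w"));print(c)
E
python3 sh.py
python3 plan.py "[[527.8,269.2,110,-73,30],[562.5,69.6,110,-12.2,25],[562.5,69.6,65,-12.2,12]]"
```

```text
[527.8564808940622, 269.0865553096305, 14.300000000000011, -72.99267873219527]
top
[[428.  255.2 152.4]
 [505.1 466.7   4.3]
 [648.  249.2 159. ]]
scene
[[426.6 372.8   3.6]
 [504.7 468.8   3.9]
 [530.8 371.4  20.3]
 [647.9 251.2 159.2]]
23.4667 [528.74110309 269.35000361  15.51005576] [-0.67179045 -0.515635    6.64148368]
[4, 9, 4] rows; end [562.74  69.56  64.8  -12.2 ]
[{"translation":[-0,-0,-0.0955],"turn":0},{"translation":[-0.025,0.201,-0.0955],"turn":-1.061},{"translation":[-0.025,0.201,-0.0505],"turn":-1.061}]
```

Request:
carry_out --motion '[{"translation":[0,0,-0.015],"turn":0},{"translation":[0,0,-0.04],"turn":0},{"translation":[0,0,-0.07],"turn":0},{"translation":[0,0,-0.0955],"turn":0},{"translation":[-0.002,0.02,-0.0955],"turn":-0.1},{"translation":[-0.005,0.04,-0.0955],"turn":-0.21},{"translation":[-0.007,0.06,-0.0955],"turn":-0.32},{"translation":[-0.01,0.08,-0.0955],"turn":-0.43},{"translation":[-0.0125,0.105,-0.0955],"turn":-0.54},{"translation":[-0.016,0.13,-0.0955],"turn":-0.65},{"translation":[-0.019,0.155,-0.0955],"turn":-0.76},{"translation":[-0.022,0.18,-0.0955],"turn":-0.87},{"translation":[-0.025,0.201,-0.0955],"turn":-0.97},{"translation":[-0.025,0.201,-0.09],"turn":-1.061},{"translation":[-0.025,0.201,-0.08],"turn":-1.061},{"translation":[-0.025,0.201,-0.07],"turn":-1.061},{"translation":[-0.025,0.201,-0.06],"turn":-1.061},{"translation":[-0.025,0.201,-0.0505],"turn":-1.061},{"translation":[-0.025,0.201,-0.0505],"turn":-1.061},{"translation":[-0.025,0.201,-0.0505],"turn":-1.061}]'

```text
time: 25.13
eef_pos: [562.1, 69.9, 63.8]
orientation: [-0.0, 0.778, 0.628, -0.001]
force: [0.6, 0.1, -1.1]
gripper_width: 41.0
grasp_force: 26.3
```

Run:
```python
from h import *
s=arm.read_state();print(s['time'],s['eef_pos'],s['orientation'],s['gripper_width'],s['force'])
im=grab("scene",5);np.save("n1.npy",im)
z=s['eef_pos'][2]-15.5
a=plane_img("scene",im,480,640,-20,160,z+38,.5);b=plane_img("scene",im,480,640,-20,160,32,.5)
cv2.imwrite("pics/n1.png",np.hstack([a,b])[:,:,::-1]);print(z)
```

```text
25.1333 [562.06337369  69.92786256  63.77905985] [-2.15964670e-04  7.78161688e-01  6.28063099e-01 -1.04120227e-03] 41.034439323552824 [ 0.6152719   0.07187083 -1.09280723]
48.279059845741685
```

View pics/n1.png

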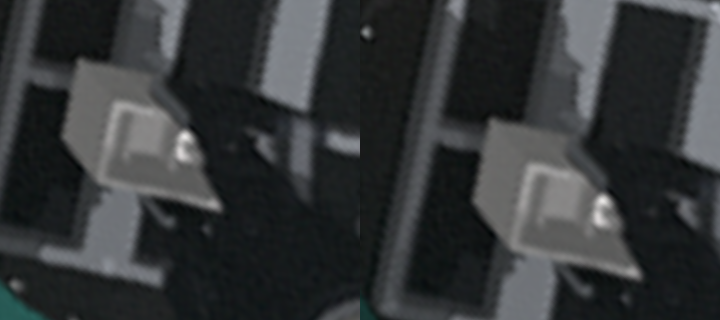

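Request:
carry_out --motion '[{"translation":[0,0,0.008],"turn":0},{"translation":[0,0,0.014],"turn":0},{"translation":[0,0,0.019],"turn":0},{"translation":[0,0,0.023],"turn":0},{"translation":[0,0,0.023],"turn":0},{"translation":[0,0,0.023],"turn":0}]'

```text
time: 25.88
eef_pos: [562.6, 69.9, 44.4]
orientation: [-0.002, 0.778, 0.628, 0.001]
force: [-10.0, 1.1, 31.2]
gripper_width: 41.2
grasp_force: 33.1
```

Run:
```python
from h import *
s=arm.read_state();print(s['time'],s['eef_pos'],s['gripper_width'],s['force'],s['wrist_torque'])
for n in("scene","top"): np.save(f"n2{n}.npy",grab(n,4))
im=np.load("n2scene.npy");p=proj("scene",[[562,70,50]])[0].astype(int)
a=cv2.resize(im[p[1]-35:p[1]+35,p[0]-50:p[0]+50],None,fx=7,fy=7,interpolation=cv2.INTER_CUBIC)
cv2.imwrite("pics/n2.png",a[:,:,::-1])
```

```text
25.8833 [562.611941    69.90678924  44.37437581] 41.242164596211026 [-9.99305792  1.05872135 31.22853526] [0.34645549 2.42895466 0.01436626]
```

View pics/n2.png

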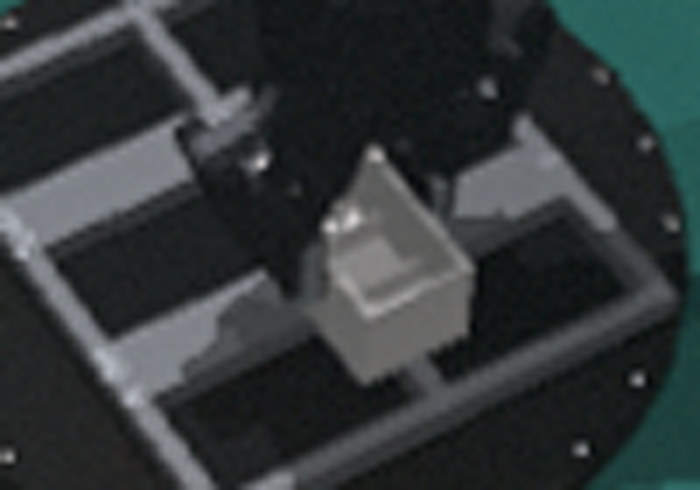

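```bash
python3 - <<'E'
import json;json.dump([562.74,69.56,41.8,-12.2],open("cmd.json","w"))
E
python3 plan.py "[[562.74,69.56,105,-12.2,20],[581.2,-56.2,105,77.8,25],[581.2,-56.2,70,77.8,12]]"
```

```text
[4, 13, 3] rows; end [581.09 -56.16  69.8   77.81]
[{"translation":[0,0,-0.063],"turn":-0},{"translation":[-0.119,0.0445,-0.063],"turn":-1.571},{"translation":[-0.119,0.0445,-0.028],"turn":-1.571}]
```

Request:
carry_out --motion '[{"translation":[0,0,-0.01],"turn":0},{"translation":[0,0,-0.03],"turn":0},{"translation":[0,0,-0.05],"turn":0},{"translation":[0,0,-0.063],"turn":0},{"translation":[-0.01,0.004,-0.063],"turn":-0.11},{"translation":[-0.02,0.0075,-0.063],"turn":-0.23},{"translation":[-0.03,0.011,-0.063],"turn":-0.35},{"translation":[-0.04,0.015,-0.063],"turn":-0.47},{"translation":[-0.05,0.019,-0.063],"turn":-0.59},{"translation":[-0.06,0.0225,-0.063],"turn":-0.71},{"translation":[-0.07,0.026,-0.063],"turn":-0.83},{"translation":[-0.08,0.03,-0.063],"turn":-0.95},{"translation":[-0.09,0.034,-0.063],"turn":-1.07},{"translation":[-0.1,0.0375,-0.063],"turn":-1.19},{"translation":[-0.11,0.041,-0.063],"turn":-1.31},{"translation":[-0.119,0.0445,-0.063],"turn":-1.43},{"translation":[-0.119,0.0445,-0.063],"turn":-1.55},{"translation":[-0.119,0.0445,-0.05],"turn":-1.571},{"translation":[-0.119,0.0445,-0.035],"turn":-1.571},{"translation":[-0.119,0.0445,-0.028],"turn":-1.571}]'

```text
time: 27.95
eef_pos: [580.0, -56.2, 68.0]
orientation: [-0.001, 0.106, 0.994, 0.0]
force: [-0.6, -0.0, -0.5]
gripper_width: 41.5
grasp_force: 29.2
```

Request:
carry_out --motion '[{"translation":[0,0,0],"turn":0},{"translation":[0,0,0.007],"turn":0},{"translation":[0,0,0.014],"turn":0},{"translation":[0,0,0.021],"turn":0},{"translation":[0,0,0.027],"turn":0},{"translation":[0,0,0.03],"turn":0},{"translation":[0,0,0.03],"turn":0},{"translation":[0,0,0.03],"turn":0}]'

```text
time: 28.62
eef_pos: [581.1, -56.2, 39.7]
orientation: [-0.0, 0.106, 0.994, -0.0]
force: [0.2, -0.1, -0.2]
gripper_width: 41.6
grasp_force: 29.2
```

Run:
```python
from h import *
s=arm.read_state();print(s['time'],s['eef_pos'],s['orientation'],s['gripper_width'],s['force'],s['wrist_torque'])
```

```text
28.6167 [581.06564951 -56.22689493  39.67109317] [-8.41709725e-05  1.06216218e-01  9.94343052e-01 -5.02102138e-05] 41.645671484769125 [ 0.16054924 -0.14620557 -0.23576535] [-0.04474331 -0.01489937  0.03117553]
```

Request:
carry_out --motion '[{"translation":[0,0,0.002],"turn":0},{"translation":[0,0,0.0035],"turn":0},{"translation":[0,0,0.005],"turn":0},{"translation":[0,0,0.006],"turn":0},{"translation":[0,0,0.006],"turn":0}]'

```text
time: 29.03
eef_pos: [581.0, -56.2, 33.6]
orientation: [-0.0, 0.106, 0.994, 0.0]
force: [-0.3, -0.3, -0.6]
gripper_width: 41.5
grasp_force: 29.2
```

Request:
carry_out --motion '[{"translation":[0,0,0.001],"turn":0},{"translation":[0,0,0.0015],"turn":0},{"translation":[0,0,0.002],"turn":0},{"translation":[0,0,0.002],"turn":0}]'

```text
time: 29.37
eef_pos: [581.3, -56.2, 32.5]
orientation: [0.0, 0.106, 0.994, 0.0]
force: [-1.1, 0.2, 5.4]
gripper_width: 41.8
grasp_force: 30.0
```

```bash
python3 - <<'E'
import json;json.dump([581.09,-56.16,31.8,77.81],open("cmd.json","w"))
E
python3 plan.py "[[581.09,-56.16,120,77.81,25],[450,160,140,100,40]]"
```

```text
[4, 7] rows; end [449.76 159.94 139.8   99.98]
[{"translation":[0,0,-0.088],"turn":-0},{"translation":[0.174,0.1835,-0.108],"turn":-0.387}]
```

Request:
carry_out --motion '[{"translation":[0,0,0],"turn":0},{"translation":[0,0,0],"turn":0},{"translation":[0,0,0],"turn":0},{"translation":[0,0,0],"turn":0},{"translation":[0,0,-0.01],"turn":0},{"translation":[0,0,-0.03],"turn":0},{"translation":[0,0,-0.06],"turn":0},{"translation":[0,0,-0.088],"turn":0},{"translation":[0.174,0.1835,-0.108],"turn":-0.387},{"translation":[0.174,0.1835,-0.108],"turn":-0.387},{"translation":[0.174,0.1835,-0.108],"turn":-0.387},{"translation":[0.174,0.1835,-0.108],"turn":-0.387},{"translation":[0.174,0.1835,-0.108],"turn":-0.387},{"translation":[0.174,0.1835,-0.108],"turn":-0.387},{"translation":[0.174,0.1835,-0.108],"turn":-0.387},{"translation":[0.174,0.1835,-0.108],"turn":-0.387}]' --jaw 0.32

```text
time: 30.7
eef_pos: [448.7, 162.7, 140.7]
orientation: [0.0, -0.09, 0.996, 0.001]
force: [1.0, -1.1, -0.1]
gripper_width: 56.8
grasp_force: 0.0
```

```bash
cat >> sh.py <<'E'
    print("nest, rim plane 58, nest coords of each shell (scene):")
    C=np.array([552.6,25.7])
    for n in ("scene","top"):
        im=grab(n,4);T=shells({n:im},box=(440,680,-130,170),z=58)[n]
        for q in T: d=q[:2]-C;print(" ",n,"nx %.1f ny %.1f deg %.1f"%(d@[-.9774,.2113],d@[.2113,.9774],q[2]))
E
python3 sh.py
```

```text
top
[[426.5 370.    2.8]
 [504.9 466.7   4.3]
 [531.3 368.9  20.8]
 [648.  249.2 159. ]]
scene
[[426.  372.4   3.4]
 [427.  257.7 152.5]
 [504.6 468.8   4. ]
 [530.8 371.1  20.4]
 [647.9 251.2 159.2]]
31.1 [450.29001242 158.74763571 139.65350031] [ 0.69953748 -0.00909395  0.3766713 ]
nest, rim plane 58, nest coords of each shell (scene):
```

```bash
python3 plan.py "[[531,370,90,110.6,40],[531,370,14.3,110.6,20]]"
cat > nest.py <<'E'
from h import *
C=np.array([552.6,25.7]);ex=np.array([-.9774,.2113]);ey=np.array([.2113,.9774])
s=.5;box=(440,680,-130,170)
for n in("scene","top"):
    P=plane_img(n,grab(n,4),*box,58,s).astype(int)
    for thr in(90,115,165):
        m=((P.min(-1)>thr)).astype(np.uint8)
        m=cv2.morphologyEx(m,cv2.MORPH_CLOSE,np.ones((5,5)));m=cv2.morphologyEx(m,cv2.MORPH_OPEN,np.ones((7,7)))
        for c in cv2.findContours(m,cv2.RETR_EXTERNAL,cv2.CHAIN_APPROX_NONE)[0]:
            if cv2.contourArea(c)<4000: continue
            r=cv2.minAreaRect(c)
            if max(r[1])*s>120: continue
            q=cv2.boxPoints(r);q=np.c_[box[1]-q[:,1]*s,box[3]-q[:,0]*s];e=q[1]-q[0] if np.hypot(*(q[1]-q[0]))>np.hypot(*(q[2]-q[1])) else q[2]-q[1]
            d=q.mean(0)-C;print(n,thr,"nx %.1f ny %.1f"%(d@ex,d@ey),"size",np.round(np.array(r[1])*s,1),"deg %.1f"%(np.degrees(np.arctan2(e[1],e[0]))%180))
E
python3 nest.py
```

```text
[6, 4] rows; end [531.04 370.22  14.3  110.58]
[{"translation":[-0.1165,0.193,0.05],"turn":-0.185},{"translation":[-0.1165,0.193,0.1255],"turn":-0.185}]
top 165 nx -47.1 ny -74.1 size [42.5 78.9] deg 167.7
```

Request:
carry_out --motion '[{"translation":[-0.1165,0.193,0.05],"turn":-0.185},{"translation":[-0.1165,0.193,0.05],"turn":-0.185},{"translation":[-0.1165,0.193,0.05],"turn":-0.185},{"translation":[-0.1165,0.193,0.05],"turn":-0.185},{"translation":[-0.1165,0.193,0.05],"turn":-0.185},{"translation":[-0.1165,0.193,0.05],"turn":-0.185},{"translation":[-0.1165,0.193,0.05],"turn":-0.185},{"translation":[-0.1165,0.193,0.05],"turn":-0.185},{"translation":[-0.1165,0.193,0.07],"turn":-0.185},{"translation":[-0.1165,0.193,0.09],"turn":-0.185},{"translation":[-0.1165,0.193,0.11],"turn":-0.185},{"translation":[-0.1165,0.193,0.1255],"turn":-0.185},{"translation":[-0.1165,0.193,0.1255],"turn":-0.185},{"translation":[-0.1165,0.193,0.1255],"turn":-0.185}]' --jaw 0.53

```text
time: 33.07
eef_pos: [530.9, 368.9, 13.9]
orientation: [-0.001, -0.178, 0.984, -0.001]
force: [-0.0, -0.4, -0.0]
gripper_width: 65.6
grasp_force: 0.0
```

Request:
carry_out --motion '[{"translation":[0,0,0],"turn":0},{"translation":[0,0,0],"turn":0},{"translation":[0,0,0],"turn":0},{"translation":[0,0,0],"turn":0},{"translation":[0,0,0],"turn":0},{"translation":[0,0,0],"turn":0}]' --jaw -1 --squeeze 30

```text
time: 33.57
eef_pos: [532.1, 370.8, 16.0]
orientation: [0.001, -0.179, 0.984, 0.001]
force: [-0.8, -0.4, 6.0]
gripper_width: 41.2
grasp_force: 33.0
```

```bash
python3 - <<'E'
from h import *
s=arm.read_state();print(s['time'],s['eef_pos'],s['force'],s['gripper_width'])
E
python3 plan.py "[[531,370,110,110.6,25],[596.8,16.1,110,77.8,25],[596.8,16.1,60,77.8,12]]"
```

```text
33.5667 [532.1124041  370.7873804   15.95377948] [-0.77144135 -0.38366489  6.01069008] 41.16764705663965
[4, 15, 5] rows; end [596.69  16.2   59.8   77.81]
[{"translation":[0,-0,-0.0955],"turn":-0},{"translation":[0.063,-0.3545,-0.0955],"turn":0.572},{"translation":[0.063,-0.3545,-0.0455],"turn":0.572}]
```

Request:
carry_out --motion '[{"translation":[0,0,-0.015],"turn":0},{"translation":[0,0,-0.045],"turn":0},{"translation":[0,0,-0.075],"turn":0},{"translation":[0,0,-0.0955],"turn":0},{"translation":[0.004,-0.02,-0.0955],"turn":0.04},{"translation":[0.009,-0.05,-0.0955],"turn":0.08},{"translation":[0.0145,-0.082,-0.0955],"turn":0.13},{"translation":[0.02,-0.115,-0.0955],"turn":0.18},{"translation":[0.026,-0.148,-0.0955],"turn":0.24},{"translation":[0.032,-0.181,-0.0955],"turn":0.3},{"translation":[0.038,-0.214,-0.0955],"turn":0.35},{"translation":[0.044,-0.247,-0.0955],"turn":0.4},{"translation":[0.05,-0.28,-0.0955],"turn":0.46},{"translation":[0.055,-0.31,-0.0955],"turn":0.51},{"translation":[0.06,-0.337,-0.0955],"turn":0.55},{"translation":[0.063,-0.3545,-0.0955],"turn":0.572},{"translation":[0.063,-0.3545,-0.085],"turn":0.572},{"translation":[0.063,-0.3545,-0.07],"turn":0.572},{"translation":[0.063,-0.3545,-0.055],"turn":0.572},{"translation":[0.063,-0.3545,-0.0455],"turn":0.572}]'

```text
time: 35.23
eef_pos: [595.3, 16.8, 58.3]
orientation: [-0.001, 0.106, 0.994, 0.0]
force: [-0.7, -0.2, -0.6]
gripper_width: 41.4
grasp_force: 32.2
```

Request:
carry_out --motion '[{"translation":[0,0,0],"turn":0},{"translation":[0,0,0],"turn":0},{"translation":[0,0,0.006],"turn":0},{"translation":[0,0,0.011],"turn":0},{"translation":[0,0,0.016],"turn":0},{"translation":[0,0,0.016],"turn":0},{"translation":[0,0,0.016],"turn":0}]'

```text
time: 35.82
eef_pos: [596.5, 16.2, 43.5]
orientation: [-0.0, 0.106, 0.994, -0.0]
force: [0.0, -0.3, -0.7]
gripper_width: 41.0
grasp_force: 32.2
```

Request:
carry_out --motion '[{"translation":[0,0,0.003],"turn":0},{"translation":[0,0,0.006],"turn":0},{"translation":[0,0,0.008],"turn":0},{"translation":[0,0,0.009],"turn":0},{"translation":[0,0,0.009],"turn":0},{"translation":[0,0,0.009],"turn":0}]'

```text
time: 36.32
eef_pos: [596.7, 16.2, 35.9]
orientation: [-0.0, 0.106, 0.994, 0.0]
force: [-4.7, -1.1, 10.1]
gripper_width: 41.2
grasp_force: 33.4
```

```bash
python3 - <<'E'
import json;json.dump([596.69,16.2,34.8,77.81],open("cmd.json","w"))
E
python3 plan.py "[[596.69,16.2,120,77.81,25],[430,150,140,85,40]]"
```

```text
[4, 6] rows; end [430.16 149.88 139.8   84.97]
[{"translation":[0,0,-0.085],"turn":-0},{"translation":[0.191,0.0955,-0.105],"turn":-0.125}]
```

Request:
carry_out --motion '[{"translation":[0,0,0],"turn":0},{"translation":[0,0,0],"turn":0},{"translation":[0,0,0],"turn":0},{"translation":[0,0,0],"turn":0},{"translation":[0,0,-0.01],"turn":0},{"translation":[0,0,-0.03],"turn":0},{"translation":[0,0,-0.06],"turn":0},{"translation":[0,0,-0.085],"turn":0},{"translation":[0.191,0.0955,-0.105],"turn":-0.125},{"translation":[0.191,0.0955,-0.105],"turn":-0.125},{"translation":[0.191,0.0955,-0.105],"turn":-0.125},{"translation":[0.191,0.0955,-0.105],"turn":-0.125},{"translation":[0.191,0.0955,-0.105],"turn":-0.125},{"translation":[0.191,0.0955,-0.105],"turn":-0.125},{"translation":[0.191,0.0955,-0.105],"turn":-0.125}]' --jaw 0.32

```text
time: 37.57
eef_pos: [428.4, 152.1, 140.6]
orientation: [-0.0, 0.041, 0.999, 0.001]
force: [0.4, 0.2, 0.2]
gripper_width: 56.5
grasp_force: 0.0
```

```bash
python3 nest.py; python3 sh.py | grep -v nest
python3 plan.py "[[426.3,371.2,90,93.3,40],[426.3,371.2,14.3,93.3,20]]"
```

```text
top 165 nx -42.2 ny -74.6 size [41.3 69. ] deg 167.6
top 165 nx -40.7 ny -0.5 size [42.1 68.1] deg 168.0
top
[[426.5 369.8   2. ]
 [504.9 466.7   4.3]
 [648.1 249.2 159.1]]
scene
[[426.  372.4   3.4]
 [427.  257.7 152.7]
 [504.6 468.8   4. ]
 [648.  251.2 159.2]]
38.3667 [430.18631681 149.85385698 139.7592105 ] [ 0.46909454  0.33784689 -0.13463941]
[6, 4] rows; end [426.53 371.05  14.3   93.28]
[{"translation":[0.023,0.22,0.05],"turn":-0.145},{"translation":[0.023,0.22,0.1255],"turn":-0.145}]
```

Request:
carry_out --motion '[{"translation":[0.023,0.22,0.05],"turn":-0.145},{"translation":[0.023,0.22,0.05],"turn":-0.145},{"translation":[0.023,0.22,0.05],"turn":-0.145},{"translation":[0.023,0.22,0.05],"turn":-0.145},{"translation":[0.023,0.22,0.05],"turn":-0.145},{"translation":[0.023,0.22,0.05],"turn":-0.145},{"translation":[0.023,0.22,0.05],"turn":-0.145},{"translation":[0.023,0.22,0.05],"turn":-0.145},{"translation":[0.023,0.22,0.07],"turn":-0.145},{"translation":[0.023,0.22,0.09],"turn":-0.145},{"translation":[0.023,0.22,0.11],"turn":-0.145},{"translation":[0.023,0.22,0.1255],"turn":-0.145},{"translation":[0.023,0.22,0.1255],"turn":-0.145},{"translation":[0.023,0.22,0.1255],"turn":-0.145}]' --jaw 0.53

```text
time: 39.93
eef_pos: [426.9, 369.1, 14.2]
orientation: [-0.0, -0.027, 1.0, -0.001]
force: [1.1, 0.2, 0.9]
gripper_width: 65.3
grasp_force: 0.0
```

Request:
carry_out --motion '[{"translation":[0,0,0],"turn":0},{"translation":[0,0,0],"turn":0},{"translation":[0,0,0],"turn":0},{"translation":[0,0,0],"turn":0},{"translation":[0,0,0],"turn":0},{"translation":[0,0,0],"turn":0}]' --jaw -1 --squeeze 30

```text
time: 40.43
eef_pos: [427.6, 371.4, 15.8]
orientation: [0.001, -0.028, 1.0, 0.001]
force: [-0.1, -1.8, 6.8]
gripper_width: 41.5
grasp_force: 32.3
```

```bash
python3 plan.py "[[426.3,371.2,110,93.3,25],[493.2,-37.2,110,77.8,33],[493.2,-37.2,60,77.8,15]]"
```

```text
[4, 13, 4] rows; end [493.   -37.32  59.8   77.81]
[{"translation":[0,0,-0.0955],"turn":-0},{"translation":[-0.043,-0.4115,-0.0955],"turn":0.27},{"translation":[-0.043,-0.4115,-0.0455],"turn":0.27}]
```

Request:
carry_out --motion '[{"translation":[0,0,-0.015],"turn":0},{"translation":[0,0,-0.045],"turn":0},{"translation":[0,0,-0.075],"turn":0},{"translation":[0,0,-0.0955],"turn":0},{"translation":[-0.002,-0.02,-0.0955],"turn":0.02},{"translation":[-0.0055,-0.052,-0.0955],"turn":0.04},{"translation":[-0.009,-0.087,-0.0955],"turn":0.06},{"translation":[-0.013,-0.122,-0.0955],"turn":0.08},{"translation":[-0.0165,-0.157,-0.0955],"turn":0.1},{"translation":[-0.02,-0.192,-0.0955],"turn":0.125},{"translation":[-0.024,-0.227,-0.0955],"turn":0.15},{"translation":[-0.0275,-0.262,-0.0955],"turn":0.17},{"translation":[-0.031,-0.297,-0.0955],"turn":0.195},{"translation":[-0.035,-0.332,-0.0955],"turn":0.22},{"translation":[-0.0385,-0.367,-0.0955],"turn":0.24},{"translation":[-0.041,-0.395,-0.0955],"turn":0.26},{"translation":[-0.043,-0.4115,-0.0955],"turn":0.27},{"translation":[-0.043,-0.4115,-0.08],"turn":0.27},{"translation":[-0.043,-0.4115,-0.06],"turn":0.27},{"translation":[-0.043,-0.4115,-0.0455],"turn":0.27}]'

```text
time: 42.1
eef_pos: [493.0, -37.7, 59.4]
orientation: [0.0, 0.107, 0.994, 0.0]
force: [0.1, 0.2, -1.0]
gripper_width: 41.1
grasp_force: 31.4
```

Request:
carry_out --motion '[{"translation":[0,0,0],"turn":0},{"translation":[0,0,0],"turn":0},{"translation":[0,0,0.006],"turn":0},{"translation":[0,0,0.011],"turn":0},{"translation":[0,0,0.016],"turn":0},{"translation":[0,0,0.016],"turn":0},{"translation":[0,0,0.016],"turn":0}]'

```text
time: 42.68
eef_pos: [492.9, -37.3, 43.7]
orientation: [-0.0, 0.106, 0.994, -0.0]
force: [0.5, 0.4, -1.2]
gripper_width: 41.6
grasp_force: 31.3
```

Request:
carry_out --motion '[{"translation":[0,0,0.003],"turn":0},{"translation":[0,0,0.006],"turn":0},{"translation":[0,0,0.008],"turn":0},{"translation":[0,0,0.009],"turn":0},{"translation":[0,0,0.009],"turn":0},{"translation":[0,0,0.009],"turn":0}]'

```text
time: 43.18
eef_pos: [493.0, -37.3, 35.8]
orientation: [-0.0, 0.106, 0.994, 0.0]
force: [-5.3, 0.4, 13.7]
gripper_width: 41.6
grasp_force: 33.1
```

```bash
python3 - <<'E'
import json;json.dump([493.0,-37.32,34.8,77.81],open("cmd.json","w"))
E
python3 plan.py "[[493,-37.32,120,77.81,25],[430,150,140,77.8,40]]"
```

```text
[4, 5] rows; end [430.17 150.17 139.8   77.81]
[{"translation":[0,0,-0.085],"turn":-0},{"translation":[0.101,0.17,-0.105],"turn":0}]
```

Request:
carry_out --motion '[{"translation":[0,0,0],"turn":0},{"translation":[0,0,0],"turn":0},{"translation":[0,0,0],"turn":0},{"translation":[0,0,0],"turn":0},{"translation":[0,0,-0.01],"turn":0},{"translation":[0,0,-0.03],"turn":0},{"translation":[0,0,-0.06],"turn":0},{"translation":[0,0,-0.085],"turn":0},{"translation":[0.101,0.17,-0.105],"turn":0},{"translation":[0.101,0.17,-0.105],"turn":0},{"translation":[0.101,0.17,-0.105],"turn":0},{"translation":[0.101,0.17,-0.105],"turn":0},{"translation":[0.101,0.17,-0.105],"turn":0},{"translation":[0.101,0.17,-0.105],"turn":0}]' --jaw 0.32

```text
time: 44.35
eef_pos: [428.3, 156.9, 140.9]
orientation: [0.0, 0.101, 0.995, 0.002]
force: [0.1, 0.0, -0.1]
gripper_width: 56.7
grasp_force: 0.0
```

```bash
python3 nest.py; python3 sh.py | grep -v nest
python3 plan.py "[[504.8,467.7,90,94.1,40],[504.8,467.7,14.3,94.1,20]]"
```

```text
scene 115 nx 46.4 ny -73.1 size [46.3 79.4] deg 167.7
scene 115 nx -41.9 ny -72.8 size [45.8 85.5] deg 167.1
top 165 nx 48.1 ny -74.7 size [41.8 71. ] deg 167.8
top 165 nx -42.2 ny -74.6 size [41.2 68.9] deg 167.5
top 165 nx -40.7 ny -0.5 size [42. 68.] deg 168.0
top
[[504.9 466.6   4.5]
 [648.  249.2 158.8]]
scene
[[427.  257.7 152.7]
 [504.6 468.8   4. ]
 [648.  251.2 159.2]]
45.15 [430.22420252 150.06196585 139.75320479] [ 0.17576955 -0.56465092 -0.00922421]
  scene nx 46.6 ny -73.2 deg 167.7
[9, 4] rows; end [504.87 467.56  14.3   94.08]
[{"translation":[-0.006,0.326,0.05],"turn":-0.284},{"translation":[-0.006,0.326,0.1255],"turn":-0.284}]
```

Request:
carry_out --motion '[{"translation":[-0.006,0.326,0.05],"turn":-0.284},{"translation":[-0.006,0.326,0.05],"turn":-0.284},{"translation":[-0.006,0.326,0.05],"turn":-0.284},{"translation":[-0.006,0.326,0.05],"turn":-0.284},{"translation":[-0.006,0.326,0.05],"turn":-0.284},{"translation":[-0.006,0.326,0.05],"turn":-0.284},{"translation":[-0.006,0.326,0.05],"turn":-0.284},{"translation":[-0.006,0.326,0.05],"turn":-0.284},{"translation":[-0.006,0.326,0.05],"turn":-0.284},{"translation":[-0.006,0.326,0.05],"turn":-0.284},{"translation":[-0.006,0.326,0.05],"turn":-0.284},{"translation":[-0.006,0.326,0.07],"turn":-0.284},{"translation":[-0.006,0.326,0.09],"turn":-0.284},{"translation":[-0.006,0.326,0.11],"turn":-0.284},{"translation":[-0.006,0.326,0.1255],"turn":-0.284},{"translation":[-0.006,0.326,0.1255],"turn":-0.284},{"translation":[-0.006,0.326,0.1255],"turn":-0.284}]' --jaw 0.53

```text
time: 46.97
eef_pos: [505.1, 466.2, 14.0]
orientation: [-0.0, -0.035, 0.999, -0.001]
force: [-0.5, -0.1, 0.5]
gripper_width: 65.5
grasp_force: 0.0
```

Request:
carry_out --motion '[{"translation":[0,0,0],"turn":0},{"translation":[0,0,0],"turn":0},{"translation":[0,0,0],"turn":0},{"translation":[0,0,0],"turn":0},{"translation":[0,0,0],"turn":0},{"translation":[0,0,0],"turn":0}]' --jaw -1 --squeeze 30

```text
time: 47.47
eef_pos: [506.0, 468.2, 16.1]
orientation: [0.001, -0.036, 0.999, 0.001]
force: [0.6, -0.9, 7.3]
gripper_width: 42.0
grasp_force: 33.0
```

```bash
python3 plan.py "[[504.8,467.7,110,94.1,25],[508.8,35.1,110,77.8,33],[508.8,35.1,60,77.8,15]]"
```

```text
[4, 14, 4] rows; end [508.66  35.23  59.8   77.81]
[{"translation":[0,0,-0.0955],"turn":-0},{"translation":[0.027,-0.4315,-0.0955],"turn":0.284},{"translation":[0.027,-0.4315,-0.0455],"turn":0.284}]
```

Request:
carry_out --motion '[{"translation":[0,0,-0.015],"turn":0},{"translation":[0,0,-0.045],"turn":0},{"translation":[0,0,-0.075],"turn":0},{"translation":[0,0,-0.0955],"turn":0},{"translation":[0.001,-0.02,-0.0955],"turn":0.02},{"translation":[0.003,-0.052,-0.0955],"turn":0.04},{"translation":[0.0055,-0.088,-0.0955],"turn":0.06},{"translation":[0.008,-0.124,-0.0955],"turn":0.08},{"translation":[0.01,-0.16,-0.0955],"turn":0.1},{"translation":[0.012,-0.196,-0.0955],"turn":0.13},{"translation":[0.0145,-0.232,-0.0955],"turn":0.15},{"translation":[0.017,-0.268,-0.0955],"turn":0.18},{"translation":[0.019,-0.304,-0.0955],"turn":0.2},{"translation":[0.021,-0.34,-0.0955],"turn":0.23},{"translation":[0.0235,-0.376,-0.0955],"turn":0.25},{"translation":[0.0255,-0.41,-0.0955],"turn":0.27},{"translation":[0.027,-0.4315,-0.0955],"turn":0.284},{"translation":[0.027,-0.4315,-0.08],"turn":0.284},{"translation":[0.027,-0.4315,-0.06],"turn":0.284},{"translation":[0.027,-0.4315,-0.0455],"turn":0.284}]'

```text
time: 49.13
eef_pos: [508.7, 34.9, 60.0]
orientation: [0.0, 0.107, 0.994, 0.0]
force: [0.0, 0.8, -0.7]
gripper_width: 41.5
grasp_force: 32.1
```

Request:
carry_out --motion '[{"translation":[0,0,0],"turn":0},{"translation":[0,0,0],"turn":0},{"translation":[0,0,0.006],"turn":0},{"translation":[0,0,0.011],"turn":0},{"translation":[0,0,0.016],"turn":0},{"translation":[0,0,0.016],"turn":0},{"translation":[0,0,0.016],"turn":0}]'

```text
time: 49.72
eef_pos: [508.5, 35.3, 43.7]
orientation: [-0.0, 0.106, 0.994, -0.0]
force: [-0.8, 1.2, -0.2]
gripper_width: 41.7
grasp_force: 32.1
```

Request:
carry_out --motion '[{"translation":[0,0,0.003],"turn":0},{"translation":[0,0,0.006],"turn":0},{"translation":[0,0,0.008],"turn":0},{"translation":[0,0,0.009],"turn":0},{"translation":[0,0,0.009],"turn":0},{"translation":[0,0,0.009],"turn":0}]'

```text
time: 50.22
eef_pos: [508.7, 35.3, 36.0]
orientation: [-0.0, 0.106, 0.994, 0.0]
force: [-3.8, 0.3, 15.2]
gripper_width: 41.1
grasp_force: 34.0
```

```bash
python3 - <<'E'
import json;json.dump([508.66,35.23,34.8,77.81],open("cmd.json","w"))
E
python3 plan.py "[[508.66,35.23,120,77.81,25],[500,160,140,77.8,40]]"
```

```text
[4, 4] rows; end [499.79 159.91 139.8   77.81]
[{"translation":[0,0,-0.085],"turn":-0},{"translation":[0.035,0.12,-0.105],"turn":0}]
```

Request:
carry_out --motion '[{"translation":[0,0,0],"turn":0},{"translation":[0,0,0],"turn":0},{"translation":[0,0,0],"turn":0},{"translation":[0,0,0],"turn":0},{"translation":[0,0,-0.01],"turn":0},{"translation":[0,0,-0.03],"turn":0},{"translation":[0,0,-0.06],"turn":0},{"translation":[0,0,-0.085],"turn":0},{"translation":[0.035,0.12,-0.105],"turn":0},{"translation":[0.035,0.12,-0.105],"turn":0},{"translation":[0.035,0.12,-0.105],"turn":0},{"translation":[0.035,0.12,-0.105],"turn":0},{"translation":[0.035,0.12,-0.105],"turn":0}]' --jaw 0.32

```text
time: 51.3
eef_pos: [499.5, 163.3, 140.7]
orientation: [0.001, 0.103, 0.995, 0.001]
force: [-0.1, -0.8, 0.3]
gripper_width: 56.1
grasp_force: 0.0
```

```bash
python3 nest.py; python3 sh.py | grep -v nest
python3 plan.py "[[648,250.2,90,69.1,40],[648,250.2,14.3,69.1,20]]"
```

```text
scene 115 nx 46.4 ny -73.0 size [46.4 79.7] deg 167.5
scene 115 nx -41.7 ny -72.5 size [45.9 85.6] deg 167.7
top 165 nx 48.1 ny -74.8 size [41.8 70.9] deg 167.6
top 165 nx 44.1 ny -0.6 size [41.7 78.3] deg 168.3
top 165 nx -42.2 ny -74.6 size [41.2 68.8] deg 167.5
top 165 nx -40.7 ny -0.5 size [41.9 68. ] deg 168.1
top
[[648.  249.2 159. ]]
scene
[[427.  257.7 152.5]
 [647.9 251.2 159. ]]
52.1 [499.82712642 159.88472961 139.78128393] [ 0.72188513  0.4733442  -0.6336515 ]
  scene nx 46.5 ny -73.2 deg 167.5
  scene nx 46.2 ny -0.1 deg 167.5
[5, 4] rows; end [648.18 250.11  14.3   69.1 ]
[{"translation":[-0.126,0.1195,0.05],"turn":0.152},{"translation":[-0.126,0.1195,0.1255],"turn":0.152}]
```

Request:
carry_out --motion '[{"translation":[-0.126,0.1195,0.05],"turn":0.152},{"translation":[-0.126,0.1195,0.05],"turn":0.152},{"translation":[-0.126,0.1195,0.05],"turn":0.152},{"translation":[-0.126,0.1195,0.05],"turn":0.152},{"translation":[-0.126,0.1195,0.05],"turn":0.152},{"translation":[-0.126,0.1195,0.05],"turn":0.152},{"translation":[-0.126,0.1195,0.05],"turn":0.152},{"translation":[-0.126,0.1195,0.07],"turn":0.152},{"translation":[-0.126,0.1195,0.09],"turn":0.152},{"translation":[-0.126,0.1195,0.11],"turn":0.152},{"translation":[-0.126,0.1195,0.1255],"turn":0.152},{"translation":[-0.126,0.1195,0.1255],"turn":0.152},{"translation":[-0.126,0.1195,0.1255],"turn":0.152}]' --jaw 0.53

```text
time: 53.58
eef_pos: [647.5, 249.4, 14.2]
orientation: [-0.001, 0.182, 0.983, -0.0]
force: [1.3, -0.7, 0.1]
gripper_width: 65.4
grasp_force: 0.0
```

Request:
carry_out --motion '[{"translation":[0,0,0],"turn":0},{"translation":[0,0,0],"turn":0},{"translation":[0,0,0],"turn":0},{"translation":[0,0,0],"turn":0},{"translation":[0,0,0],"turn":0},{"translation":[0,0,0],"turn":0}]' --jaw -1 --squeeze 30

```text
time: 54.08
eef_pos: [649.4, 250.4, 16.2]
orientation: [0.001, 0.181, 0.983, 0.001]
force: [-0.8, -0.5, 5.8]
gripper_width: 41.1
grasp_force: 33.0
```

```bash
python3 plan.py "[[648,250.2,110,69.1,25],[612.4,88.4,110,77.8,25],[612.4,88.4,60,77.8,15]]"
```

```text
[4, 7, 4] rows; end [612.57  88.16  59.8   77.81]
[{"translation":[0,0,-0.0955],"turn":0},{"translation":[-0.0245,-0.164,-0.0955],"turn":-0.152},{"translation":[-0.0245,-0.164,-0.0455],"turn":-0.152}]
```

Request:
carry_out --motion '[{"translation":[0,0,-0.015],"turn":0},{"translation":[0,0,-0.045],"turn":0},{"translation":[0,0,-0.075],"turn":0},{"translation":[0,0,-0.0955],"turn":0},{"translation":[-0.003,-0.02,-0.0955],"turn":-0.02},{"translation":[-0.0075,-0.05,-0.0955],"turn":-0.045},{"translation":[-0.012,-0.08,-0.0955],"turn":-0.075},{"translation":[-0.0165,-0.11,-0.0955],"turn":-0.1},{"translation":[-0.021,-0.14,-0.0955],"turn":-0.13},{"translation":[-0.0245,-0.164,-0.0955],"turn":-0.152},{"translation":[-0.0245,-0.164,-0.08],"turn":-0.152},{"translation":[-0.0245,-0.164,-0.06],"turn":-0.152},{"translation":[-0.0245,-0.164,-0.0455],"turn":-0.152},{"translation":[-0.0245,-0.164,-0.0455],"turn":-0.152},{"translation":[-0.0245,-0.164,-0.0455],"turn":-0.152},{"translation":[-0.0245,-0.164,-0.0395],"turn":-0.152},{"translation":[-0.0245,-0.164,-0.0345],"turn":-0.152},{"translation":[-0.0245,-0.164,-0.0295],"turn":-0.152},{"translation":[-0.0245,-0.164,-0.0295],"turn":-0.152},{"translation":[-0.0245,-0.164,-0.0295],"turn":-0.152}]'

```text
time: 55.75
eef_pos: [612.4, 88.2, 43.6]
orientation: [-0.0, 0.106, 0.994, -0.0]
force: [-0.1, -0.4, -0.5]
gripper_width: 41.1
grasp_force: 32.1
```

Request:
carry_out --motion '[{"translation":[0,0,0.003],"turn":0},{"translation":[0,0,0.006],"turn":0},{"translation":[0,0,0.008],"turn":0},{"translation":[0,0,0.009],"turn":0},{"translation":[0,0,0.009],"turn":0},{"translation":[0,0,0.009],"turn":0}]'

```text
time: 56.25
eef_pos: [612.6, 88.2, 36.2]
orientation: [-0.0, 0.106, 0.994, 0.0]
force: [-4.2, -0.3, 10.3]
gripper_width: 41.4
grasp_force: 33.5
```

```bash
python3 - <<'E'
import json;json.dump([612.57,88.16,34.8,77.81],open("cmd.json","w"))
E
python3 plan.py "[[612.57,88.16,120,77.81,25],[520,180,140,62.6,40]]"
```

```text
[4, 4] rows; end [519.83 179.81 139.8   62.63]
[{"translation":[0,0,-0.085],"turn":-0},{"translation":[0.11,0.07,-0.105],"turn":0.265}]
```

Request:
carry_out --motion '[{"translation":[0,0,0],"turn":0},{"translation":[0,0,0],"turn":0},{"translation":[0,0,0],"turn":0},{"translation":[0,0,0],"turn":0},{"translation":[0,0,-0.01],"turn":0},{"translation":[0,0,-0.03],"turn":0},{"translation":[0,0,-0.06],"turn":0},{"translation":[0,0,-0.085],"turn":0},{"translation":[0.11,0.07,-0.105],"turn":0.265},{"translation":[0.11,0.07,-0.105],"turn":0.265},{"translation":[0.11,0.07,-0.105],"turn":0.265},{"translation":[0.11,0.07,-0.105],"turn":0.265},{"translation":[0.11,0.07,-0.105],"turn":0.265},{"translation":[0.11,0.07,-0.105],"turn":0.265}]' --jaw 0.32

```text
time: 57.42
eef_pos: [520.3, 180.1, 140.6]
orientation: [0.001, 0.236, 0.972, 0.0]
force: [0.2, -0.8, -0.1]
gripper_width: 56.3
grasp_force: 0.0
```

```bash
python3 nest.py; python3 sh.py | grep -v nest
python3 plan.py "[[427.4,256.5,90,62.6,40],[427.4,256.5,14.3,62.6,20]]"
```

```text
scene 115 nx 46.4 ny -73.1 size [46.4 79.6] deg 167.6
scene 115 nx -41.8 ny -72.7 size [45.8 85.5] deg 167.5
top 165 nx 47.9 ny -74.8 size [41.9 71.5] deg 167.6
top 165 nx 44.0 ny -0.6 size [41.7 78.4] deg 168.3
top 165 nx -47.2 ny -74.4 size [41.7 78.8] deg 168.3
top 165 nx -40.7 ny -0.5 size [42.1 68.1] deg 168.0
top 165 nx -41.5 ny 73.9 size [43.7 68.5] deg 167.9
top
[]
scene
[[427.  257.9 152.5]]
58.2167 [519.84972835 179.84091385 139.80907698] [ 0.72801236  0.12916093 -0.37918895]
  scene nx 46.5 ny -73.2 deg 167.6
[4, 4] rows; end [427.21 256.48  14.3   62.63]
[{"translation":[0.1175,0.0255,0.05],"turn":0},{"translation":[0.1175,0.0255,0.1255],"turn":0}]Traceback (most recent call last):
  File "sh.py", line 24, in <module>
    im=grab(n,4);T=shells({n:im},box=(440,680,-130,170),z=58)[n]
  File "h.py", line 3, in grab
    def grab(n,k=6): return np.mean([capture(n).astype(float) for _ in range(k)],0).astype(np.uint8)
                                     ~~~~~~~^^^
ValueError: 200 camera calls are used up
```

Request:
carry_out --motion '[{"translation":[0.1175,0.0255,0.05],"turn":0},{"translation":[0.1175,0.0255,0.05],"turn":0},{"translation":[0.1175,0.0255,0.05],"turn":0},{"translation":[0.1175,0.0255,0.05],"turn":0},{"translation":[0.1175,0.0255,0.05],"turn":0},{"translation":[0.1175,0.0255,0.05],"turn":0},{"translation":[0.1175,0.0255,0.07],"turn":0},{"translation":[0.1175,0.0255,0.09],"turn":0},{"translation":[0.1175,0.0255,0.11],"turn":0},{"translation":[0.1175,0.0255,0.1255],"turn":0},{"translation":[0.1175,0.0255,0.1255],"turn":0},{"translation":[0.1175,0.0255,0.1255],"turn":0}]' --jaw 0.53

```text
time: 59.42
eef_pos: [428.7, 255.1, 14.4]
orientation: [0.0, 0.238, 0.971, -0.0]
force: [-0.4, -0.3, -0.1]
gripper_width: 65.0
grasp_force: 0.0
```

Request:
carry_out --motion '[{"translation":[0,0,0],"turn":0},{"translation":[0,0,0],"turn":0},{"translation":[0,0,0],"turn":0},{"translation":[0,0,0],"turn":0},{"translation":[0,0,0],"turn":0},{"translation":[0,0,0],"turn":0}]' --jaw -1 --squeeze 30

```text
time: 59.92
eef_pos: [428.6, 256.7, 15.7]
orientation: [0.001, 0.237, 0.972, 0.001]
force: [1.2, -2.2, 6.7]
gripper_width: 41.3
grasp_force: 31.9
```

```bash
python3 plan.py "[[427.4,256.5,110,62.6,25],[524.4,107.4,110,77.8,25],[524.4,107.4,60,77.8,15]]"
```

```text
[4, 8, 4] rows; end [524.63 107.51  59.8   77.81]
[{"translation":[-0,0,-0.0955],"turn":0},{"translation":[-0.155,-0.0875,-0.0955],"turn":-0.265},{"translation":[-0.155,-0.0875,-0.0455],"turn":-0.265}]
```

Request:
carry_out --motion '[{"translation":[0,0,-0.015],"turn":0},{"translation":[0,0,-0.045],"turn":0},{"translation":[0,0,-0.075],"turn":0},{"translation":[0,0,-0.0955],"turn":0},{"translation":[-0.018,-0.01,-0.0955],"turn":-0.03},{"translation":[-0.043,-0.024,-0.0955],"turn":-0.07},{"translation":[-0.069,-0.039,-0.0955],"turn":-0.12},{"translation":[-0.095,-0.0535,-0.0955],"turn":-0.16},{"translation":[-0.12,-0.068,-0.0955],"turn":-0.2},{"translation":[-0.142,-0.08,-0.0955],"turn":-0.245},{"translation":[-0.155,-0.0875,-0.0955],"turn":-0.265},{"translation":[-0.155,-0.0875,-0.08],"turn":-0.265},{"translation":[-0.155,-0.0875,-0.06],"turn":-0.265},{"translation":[-0.155,-0.0875,-0.0455],"turn":-0.265},{"translation":[-0.155,-0.0875,-0.0455],"turn":-0.265},{"translation":[-0.155,-0.0875,-0.0455],"turn":-0.265},{"translation":[-0.155,-0.0875,-0.0395],"turn":-0.265},{"translation":[-0.155,-0.0875,-0.0345],"turn":-0.265},{"translation":[-0.155,-0.0875,-0.0295],"turn":-0.265},{"translation":[-0.155,-0.0875,-0.0295],"turn":-0.265}]'

```text
time: 61.58
eef_pos: [524.2, 107.6, 43.2]
orientation: [-0.0, 0.106, 0.994, -0.0]
force: [-0.5, 0.7, -0.4]
gripper_width: 41.5
grasp_force: 30.9
```

Request:
carry_out --motion '[{"translation":[0,0,0],"turn":0},{"translation":[0,0,0],"turn":0}]'

```text
time: 61.75
eef_pos: [524.8, 107.5, 43.9]
orientation: [0.0, 0.106, 0.994, 0.0]
force: [-0.2, 0.5, -0.8]
gripper_width: 41.4
grasp_force: 30.9
```

Request:
carry_out --motion '[{"translation":[0,0,0.003],"turn":0},{"translation":[0,0,0.006],"turn":0},{"translation":[0,0,0.008],"turn":0},{"translation":[0,0,0.009],"turn":0},{"translation":[0,0,0.009],"turn":0},{"translation":[0,0,0.009],"turn":0}]'

```text
time: 62.25
eef_pos: [524.6, 107.5, 35.7]
orientation: [-0.0, 0.106, 0.994, 0.0]
force: [-4.1, -0.9, 11.4]
gripper_width: 41.5
grasp_force: 32.4
```

Request:
carry_out --motion '[{"translation":[0,0,0],"turn":0},{"translation":[0,0,0],"turn":0},{"translation":[0,0,0],"turn":0},{"translation":[0,0,0],"turn":0},{"translation":[0,0,0],"turn":0},{"translation":[0,0,-0.01],"turn":0},{"translation":[0,0,-0.03],"turn":0},{"translation":[0,0,-0.06],"turn":0},{"translation":[0,0,-0.085],"turn":0},{"translation":[0,0,-0.11],"turn":0},{"translation":[0,0,-0.11],"turn":0},{"translation":[0,0,-0.11],"turn":0}]' --jaw 0.32

```text
time: 63.25
eef_pos: [525.6, 107.9, 146.8]
orientation: [0.002, 0.106, 0.994, 0.001]
force: [-0.4, 0.0, -1.0]
gripper_width: 56.5
grasp_force: 0.0
```

```bash
python3 -c "
from workcell import arm
print(arm.close_job())"
```

```text
the job is handed in; nothing more can be done
None
```

I handed the job in at about 63 s, everything in the order asked: plate in the rack slot, flag drawn about 54 mm to the pointer, held about two seconds and eased home, then all six shells one to a pocket; the camera calls ran out before the last shell, so its placing was checked only by gripper position and contact force, and I did one bad lowering of the first shell onto the tray divider (31 N) before turning it and placing it properly.

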